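Prop the guard and take out the workpiece

ROBOT

A 6-joint arm with a two-finger parallel gripper is mounted at the origin on a cart in front of the work surface, level with it; the furniture and walls round the work are solid. World frame = base frame: x ahead of the robot, y to its left, z up, the work surface at z = 0. Lengths are in m, angles in degrees, forces in N, time in s.
With the tool pointing down it reaches from about 0.3 to 0.825 m from the base axis. Payload 5.4 kg.
Tool frame: the origin (TCP) lies at the very end of the fingers, on their centre line; the grasp point (between the pads) lies 19 mm behind it (manip.pinch_z is the distance from the TCP to the grasp point, in m); z points along the fingers, y is the line along which they close (so a half turn about z gives the same grasp; the last joint's range is limited). The gripper opens to 92 mm and grips with 3 to 60 N. Pads are 20 mm wide; open, the fingers measure 128 mm over their backs; the gripper's body (75 mm by 189 mm) begins 69 mm behind the grasp point.
Start: joints at [52.535, 9.076, 91.501, -0, 79.423, -12.038], TCP at [0.247, 0.519, 0.191] pointing down, gripper open.
Joint ranges: [-166.64, 166.64], [-54.1, 131.32], [10.49, 154.53], [-73.88, 253.88], [9.74, 151.15], [-171.62, 171.62]. Speed limits (degrees/s): [147.25, 147.25, 180, 180, 180, 180].

INTERFACE

Orientations are given as a 3x3 rotation matrix whose columns are the frame's x, y, z axes.
In Python, from bench import manip gives the robot as it stands.
- The arm moves only by the tool servo_tool, never from a script. Its argument "commands" is a list of rows, each a list of 7 numbers: the shift along the tool's x, y, z in m, then the turn, a rotation vector about the tool's x, y, z in rad, then the closure, from -1 (fully open) to 1 (shut), so that 0 is half open. A call has 1 to 8 rows; each row shifts and turns the commanded pose from where the row before left it, along the tool's axes as they then stand; what a row does not reach is not made up. A row lasts 1/8 s, in which the tool goes at most 62.5 mm and 10.7 degrees, less where a joint would pass 70% of its speed; a pose out of reach is approached as far as the arm can. A call with a gripper value outside its range is refused whole. The fingers move at their own pace and stop on an object; the grip force is fixed at half the most. Time passes only in rows, so rows that do not move let the fingers close. It gives the time, the measured TCP pose, the force, the opening and the grip force at its end, in the units of the state.
- manip.observe(): the state, without advancing time (a new reading comes with each control period).
- manip.grab_frame(name): name is "side" or "top"; returns a dict with "color" (400x640x3 uint8, blue, green, red), "range_z" (400x640 float32, m along the optical axis (not along the pixel's ray), 0 where there is no reading), "fx", "fy", "cx", "cy" (pixels), "R" (3x3) and "t" (3): a world point X has camera coordinates R X + t. Camera axes: x right, y down, z forward; pixel columns grow to the right and rows downward; lengths in m; the calibration is good to about 2 mm. A picture is of the moment at which its call begins.
- manip.finish_job(): hands the job in; it is judged then, once.
The state is a dict: "time_s": time; "q": joint angles; "joint_velocities": joint speeds; "tau": joint torques, N m; "ee_pos": TCP position; "tcp_rot": TCP orientation; "wrist_force": force on the tool from outside, world axes, zero at the start; "torque": the same for the moment, N m; "finger_gap": finger opening in m; "finger_force": force on a finger pad.
Only numpy, scipy, OpenCV 4.12 (cv2) and the standard library are available. Lean on these libraries where they do the work, as an engineer would, in place of code of your own. Each camera call takes 0.05 s, during which the arm holds its last target. There are 200 camera calls.

TASK

Swing the clear guard of the grey work-nest up and over past upright until it leans back by itself, then swing the stay with the red knob up and inwards until it leans across the front of the raised guard at its stop. Then take the timber block out of the nest and lay it flat in the blue tray, leaving the guard up behind its stay.

Things in the scene. Friction and masses are not known exactly. Their poses are not given: they have to be found in the camera images.
- guard_knob (a point): Black barrel knob (18 mm thick, 28 long along point y) on the front edge of the clear yellow-framed guard over the grey nest box (175x170x60 mm); pinch its ends, it turns in the grip. Hinge axis: parallel to y, 202 mm off along +x, 4.5 mm along -z. Shut: z vertical, knob 68 mm high. Opens up and back to 105 deg; past upright it leans back, below 75 deg it falls shut. Lift: 2 N.
- stay_knob (a point): Red barrel knob (20 mm thick, 26 long along point x) ending a steel rod on the nest's left; pinch its ends, it turns in the grip. Pivot axis: parallel to x, 118 mm off along -y, 55 mm along -z. Starts sloping outward, z vertical; turns about +x, up and inward, 85 deg to its stop, 20 deg past upright, 30 mm before the guard's hinge; falls to the side it leans to. Guard must be up first.
- workpiece_center (a point): Centre of the loose timber block under the guard, 38 x 90 x 38 mm (x, y, z), its 90 mm (y) roughly front to back, about 0.07 kg, lying on the nest's floor 6 mm above the bench. At least 40 mm free on both sides to the nest's side walls, which are 60 mm high.
- tray_in (a point): Centre of the inner floor of the shallow blue tray (150 x 170 mm outside along its x and y, 30 mm high, walls and floor 5 mm), fixed on the bench to the right of the nest.

How it is judged:
By the outcome, as a careful person would: the job done as asked, in the order asked, and still so for the second after the job is handed in, with the robot touching nothing.
It also fails if it takes over 72 s, if anything falls off the work surface, if the arm or the gripper's body presses on something with over 40 N, if the wrist force passes 120 N, or if a joint passes its speed limit or range.

## Working session

There is one attempt and no reset: what is moved stays moved. The work goes in short steps, Python scripts to look and compute and a tool call to move; the robot and the scene stay as the last step left them, time stands still between calls to the robot, and variables do not carry over. Pictures are saved under pics/ and viewed, at most 10 in all, crops included, and the job is handed in when it is done.

Besides the shell and the picture viewer there is one more tool, called after "Call:" by a JSON object that holds its "name" and its "arguments", one argument or row to a line. servo_tool: Moves the arm, as the interface text tells. Its arguments: {"type":"object","properties":{"commands":{"type":"array","items":{"type":"array","items":{"type":"number"}}}},"required":["commands"]}

```bash
mkdir -p pics; ls; python3 - <<'E'
from bench import manip
import cv2,numpy as np
s=manip.observe();print(s['time_s'],s['ee_pos'],s['tcp_rot'],s['finger_gap'])
for n in("side","top"):
    f=manip.grab_frame(n);cv2.imwrite(f"pics/{n}0.png",f["color"]);np.savez(f"pics/{n}0.npz",**f)
    R=np.array(f["R"]);print(n,f["fx"],f["cx"],f["cy"],R.round(3).tolist(),-R.T@np.array(f["t"]))
E
```

```text
pics
0.0 [0.24648933 0.51876063 0.19024568] [[-9.03112604e-01  4.29402277e-01 -1.14364058e-03]
 [ 4.29403599e-01  9.03111559e-01 -1.43601146e-03]
 [ 4.16208431e-04 -1.78796343e-03 -9.99998315e-01]] 0.09185194195674423
side 471.0764336621353 318.9563889386743 199.30216480449442 [[-0.996, 0.084, -0.013], [0.046, 0.408, -0.912], [-0.072, -0.909, -0.41]] [0.64195098 1.08654298 0.57384032]
top 430.1901296145397 317.14056708627936 196.06038580956732 [[0.041, -0.999, -0.005], [-0.976, -0.039, -0.214], [0.214, 0.013, -0.977]] [ 0.34365276 -0.00512442  1.06483281]
```

View pics/side0.png

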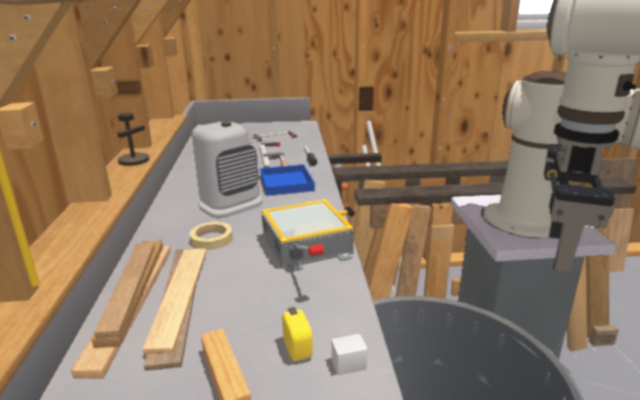

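View pics/top0.png

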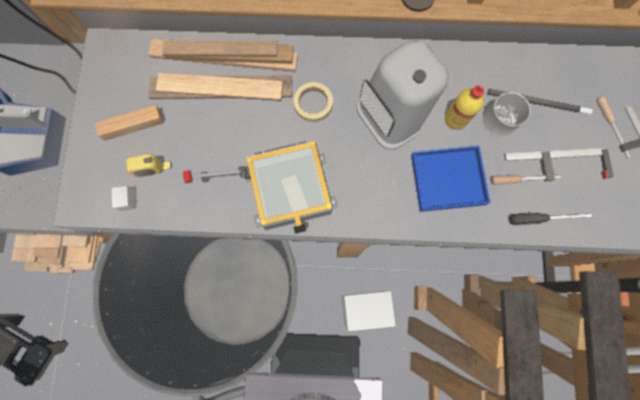

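The top view shows the nest at about (288,184), its black knob at (299,226), the red knob at (187,176), the block under the guard at (293,192) and the tray at (450,178). A heater stands behind and beside the tray.

```bash
cat > h.py <<'E'
import cv2,numpy as np
def ray(f,u,v):
    R=np.array(f["R"]);C=-R.T@np.array(f["t"])
    d=R.T@np.array([(u-f["cx"])/f["fx"],(v-f["cy"])/f["fy"],1.]);return C,d
def onz(f,u,v,z):
    C,d=ray(f,u,v);return C+d*(z-C[2])/d[2]
def tri(f,p,g,q):
    C,d=ray(f,*p);D,e=ray(g,*q);s=np.linalg.lstsq(np.c_[d,-e],D-C,rcond=None)[0]
    a=C+s[0]*d;b=D+s[1]*e;return (a+b)/2,np.linalg.norm(a-b)
def blob(m,box,k=1):
    x0,y0,x1,y1=box;z=np.zeros(m.shape,np.uint8);z[y0:y1,x0:x1]=m[y0:y1,x0:x1]
    cs,_=cv2.findContours(z,cv2.RETR_EXTERNAL,cv2.CHAIN_APPROX_NONE)
    return max(cs,key=cv2.contourArea)
def mask(f,lo,hi): return cv2.inRange(cv2.cvtColor(f["color"],cv2.COLOR_BGR2HSV),lo,hi)
def red(f): return mask(f,(0,150,90),(8,255,255))|mask(f,(170,150,90),(180,255,255))
def cen(c):
    m=cv2.moments(c);return m["m10"]/m["m00"],m["m01"]/m["m00"]
E
python3 - <<'E'
from h import *
T=dict(np.load("pics/top0.npz"));S=dict(np.load("pics/side0.npz"))
y=blob(mask(T,(18,120,120),(32,255,255)),(235,130,345,235));r=cv2.minAreaRect(y);print("frame",r)
B=cv2.boxPoints(r);W=np.array([onz(T,*p,.066) for p in B]);print(W.round(4))
for i in range(4):
    d=W[(i+1)%4]-W[i];print(np.linalg.norm(d).round(4),np.degrees(np.arctan2(d[1],d[0])).round(1))
rt,rs=cen(blob(red(T),(175,160,200,190))),cen(blob(red(S),(300,235,335,262)))
print("red",rt,rs,tri(T,rt,S,rs))
c=blob(red(T),(175,160,200,190));print(cv2.minAreaRect(c));
b=blob(mask(T,(100,120,50),(130,255,255)),(400,135,500,220));r=cv2.minAreaRect(b);W=np.array([onz(T,*p,.03) for p in cv2.boxPoints(r)]);print("tray",W.round(4),W.mean(0))
for n,f,bx in(("t",T,(285,212,315,240)),("s",S,(335,200,360,225))):
    k=mask(f,(0,0,0),(180,255,55));c=blob(k,bx);print("blk",cen(c),cv2.contourArea(c),cv2.boundingRect(c))
def up(f,b,s,n):
    x0,y0,x1,y1=b;return cv2.resize(f["color"][y0:y1,x0:x1],None,fx=s,fy=s,interpolation=cv2.INTER_CUBIC)
cv2.imwrite("pics/c0.png",np.vstack([up(T,(170,130,350,240),4,0),up(S,(250,190,370,305),4,0)[:160*3-20][:, :].repeat(1,1) if 0 else cv2.resize(S["color"][195:270,250:370],(720,450*0+150))]))
cv2.imwrite("pics/c0.png",up(T,(170,130,345,242),4.5,0));cv2.imwrite("pics/c1.png",up(S,(250,190,370,270),6,0))
E
```

```text
frame ((289.6418151855469, 187.352783203125), (78.58755493164062, 72.09738159179688), 76.39945983886719)
[[ 0.6509  0.1864  0.066 ]
 [ 0.7009  0.0183  0.066 ]
 [ 0.5135 -0.033   0.066 ]
 [ 0.4669  0.1291  0.066 ]]
0.1754 -73.5
0.1943 -164.7
0.1686 106.0
0.1927 17.3
red (186.94444444444446, 176.31851851851852) (315.9353741496598, 249.49489795918367) (array([0.58658275, 0.30645731, 0.11698036]), np.float64(0.0019446254463854715))
((187.0, 176.5), (9.0, 6.0), 90.0)
tray [[ 0.6924 -0.224   0.03  ]
 [ 0.7192 -0.403   0.03  ]
 [ 0.5689 -0.4117  0.03  ]
 [ 0.5434 -0.238   0.03  ]] [ 0.63098197 -0.31916858  0.03      ]Traceback (most recent call last):
  File "<stdin>", line 12, in <module>
  File "h.py", line 13, in blob
    return max(cs,key=cv2.contourArea)
ValueError: max() iterable argument is empty
```

```bash
python3 - <<'E'
from h import *
T=dict(np.load("pics/top0.npz"));S=dict(np.load("pics/side0.npz"))
for n,f,bx in(("t",T,(288,214,315,240)),("s",S,(338,200,362,225))):
    x0,y0,x1,y1=bx;print(f["color"][y0:y1,x0:x1].max(2)[::2,::2])
    k=mask(f,(0,0,0),(180,255,85));c=blob(k,bx);print("blk",cen(c),cv2.contourArea(c),cv2.boundingRect(c))
def up(f,b,s):
    x0,y0,x1,y1=b;return cv2.resize(f["color"][y0:y1,x0:x1],None,fx=s,fy=s,interpolation=cv2.INTER_CUBIC)
cv2.imwrite("pics/c0.png",up(T,(170,130,345,242),4.5));cv2.imwrite("pics/c1.png",up(S,(250,190,370,270),6))
E
```

```text
[[234 236 239 239 239 240 235 226 212 185 170 152 134 124]
 [239 237 232 232 238 229 170 144 138 128 112 105  99 106]
 [203 177 162 191 237 235 144 101 101 102 107 114 126 147]
 [130 121 112 140 236 237 181  94 106 139 152 172 174 177]
 [ 93 104 108 135 229 239 210 102 108 123 157 172 177 176]
 [136 153 158 164 210 234 187  88  83 100 138 171 179 175]
 [175 176 169 130 118 119  83  63  68 102 145 175 176 173]
 [175 177 162  88  57  67  61  63  64 117 170 176 178 179]
 [174 176 167 109  59  58  59  65  83 145 172 172 176 174]
 [171 173 170 128  76  96 123 143 158 169 171 173 176 176]
 [166 170 169 162 155 168 172 176 177 173 177 175 176 179]
 [141 136 140 141 148 146 145 149 147 145 146 148 151 152]
 [134 133 132 134 130 135 133 134 134 133 130 132 135 139]]
blk (299.9, 228.2888888888889) 45.0 (295, 224, 11, 9)
[[191 177 138 136 131 127 133 132 125  93  74  76]
 [191 185 149 138 137 132 134 134 133 114  77  72]
 [191 190 166 144 145 140 137 133 138 138  94  81]
 [190 191 180 147 124 118 124 133 143 151 133 140]
 [191 190 186 135  74  59  77 118 143 152 141 159]
 [210 214 222 213 168  72  54  77 129 149 141 160]
 [240 238 233 230 193  85  49  50  89 137 145 161]
 [242 230 189 174 142  87  51  53 108 138 148 164]
 [234 240 225 193 163 129  95 100 137 140 152 162]
 [213 233 239 226 180 139 134 142 149 140 153 160]
 [212 210 233 239 220 155 137 149 148 140 151 160]
 [219 214 213 234 238 203 148 152 143 139 150 162]
 [219 219 214 217 237 238 198 156 139 142 150 163]]
blk (349.97435897435895, 211.25641025641025) 32.5 (346, 207, 8, 9)
```

View pics/c0.png

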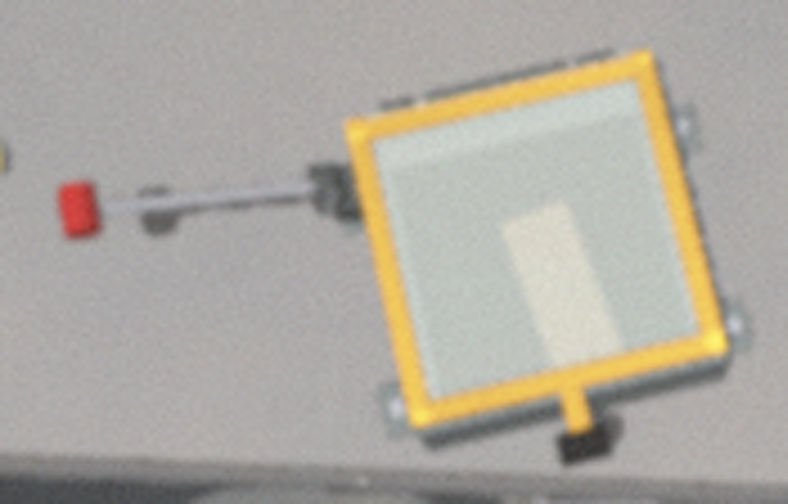

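View pics/c1.png

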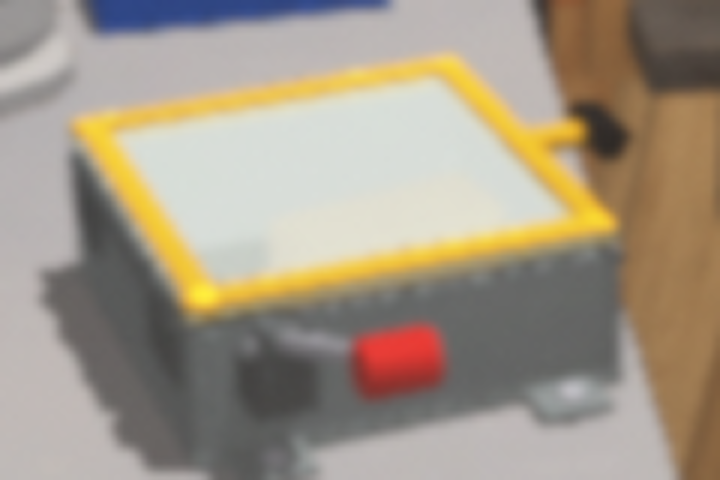

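The crops show the guard frame corners at about (360,130), (645,60), (720,345) and (420,410) in the 4.5x crop. The block lies under the front half, and the knob ends are clear. The stay pivot is near the left wall's rear half.

```bash
python3 - <<'E'
from h import *
T=dict(np.load("pics/top0.npz"));S=dict(np.load("pics/side0.npz"))
P=np.array([(360,130),(645,60),(720,345),(420,410)])/4.5+[170,130]
W=np.array([onz(T,*p,.066) for p in P]);print(W.round(4))
for i in range(4):
    d=W[(i+1)%4]-W[i];print(np.linalg.norm(d).round(4),np.degrees(np.arctan2(d[1],d[0])).round(1))
# yellow frame edge-fit: line fits by side via Hough-free fitLine on outer contour
k,e=tri(T,(299.5,228.),S,(350,211.3));print("knob",k,e, "onz",onz(T,299.5,228,.068))
# side frame corners
Q=np.array([(95,122),(450,60),(612,222),(200,300)])/6+[250,190]
print([ (tri(T,P[i],S,Q[j])[0].round(4),tri(T,P[i],S,Q[j])[1].round(4)) for i,j in((0,3),(1,0),(2,1),(3,2))])
b=np.array([(505,225),(567,203),(620,350),(550,362)])/4.5+[170,130]
print("block top",np.array([onz(T,*p,.044) for p in b]).round(4))
print(onz(T,186.94,176.3,.117),"pivot?",onz(T,243,172,.062))
E
```

```text
[[ 0.6482  0.1749  0.066 ]
 [ 0.6939  0.0232  0.066 ]
 [ 0.538  -0.0229  0.066 ]
 [ 0.4973  0.1323  0.066 ]]
0.1585 -73.3
0.1625 -163.5
0.1605 104.7
0.1568 15.8
knob [0.48370325 0.04655162 0.06861248] 0.0006540942186242968 onz [0.48411251 0.04651713 0.068     ]
[(array([0.6487, 0.1745, 0.0681]), np.float64(0.0023)), (array([0.6913, 0.0231, 0.0712]), np.float64(0.0013)), (array([ 0.5379, -0.023 ,  0.0706]), np.float64(0.0016)), (array([0.4939, 0.1322, 0.0704]), np.float64(0.0054))]
block top [[0.6042 0.0959 0.044 ]
 [0.6179 0.0628 0.044 ]
 [0.5374 0.0302 0.044 ]
 [0.5294 0.0674 0.044 ]]
[0.58563498 0.30657805 0.117     ] pivot? [0.61575079 0.19013406 0.062     ]
```

Call:
{"name": "servo_tool", "arguments": {
  "commands": [
    [0, 0, 0, 0, 0, -0.18, -1],
    [0, 0, 0, 0, 0, -0.18, -1],
    [0, 0, 0, 0, 0, -0.18, -1],
    [0, 0, 0, 0, 0, -0.18, -1],
    [-0.008, -0.043, 0, 0, 0, 0, -0.5],
    [-0.008, -0.043, 0, 0, 0, 0, -0.2],
    [-0.008, -0.043, 0, 0, 0, 0, -0.2],
    [-0.008, -0.043, 0, 0, 0, 0, -0.2]
  ]
}}

```text
time_s: 1.1
ee_pos: [0.3247, 0.3611, 0.1908]
tcp_rot: [[-0.962, -0.273, -0.001], [-0.273, 0.962, -0.0], [0.001, -0.0, -1.0]]
wrist_force: [0.9, -0.2, 0.6]
finger_gap: 0.0553
finger_force: 0.0
```

Call:
{"name": "servo_tool", "arguments": {
  "commands": [
    [-0.008, -0.043, 0, 0, 0, 0, -0.2],
    [-0.008, -0.043, 0, 0, 0, 0, -0.2],
    [-0.008, -0.043, 0, 0, 0, 0, -0.2],
    [-0.008, -0.043, 0, 0, 0, 0, -0.2],
    [-0.008, -0.043, 0, 0, 0, 0, -0.2],
    [-0.008, -0.043, 0, 0, 0, 0, -0.2],
    [-0.008, -0.043, 0, 0, 0, 0, -0.2],
    [0, 0, 0, 0, 0, 0, -0.2]
  ]
}}

```text
time_s: 2.1
ee_pos: [0.4611, 0.0861, 0.1908]
tcp_rot: [[-0.963, -0.269, -0.001], [-0.269, 0.963, -0.0], [0.001, -0.0, -1.0]]
wrist_force: [-0.8, -0.2, -0.1]
finger_gap: 0.0551
finger_force: 0.0
```

```bash
cat > st.py <<'E'
# usage: st.py x y z [yaw of tool y] : remaining shift in tool axes
import sys,numpy as np
from bench import manip
s=manip.observe();R=np.array(s['tcp_rot']);p=np.array(s['ee_pos'])
print(round(s['time_s'],2),p.round(4),"yaw_y",np.degrees(np.arctan2(R[1,1],R[0,1])).round(2),"z",R[:,2].round(3),"gap",round(s['finger_gap'],4),"F",np.round(s['wrist_force'],1),np.round(s['finger_force'],1),"q",np.round(s['q'],0))
a=list(map(float,sys.argv[1:]))
if a: print("tool shift",(R.T@(np.array(a[:3])-p)).round(4))
E
python3 st.py .484 .0466 .14
```

```text
2.1 [0.4611 0.0861 0.1908] yaw_y 105.59 z [-0.001 -0.    -1.   ] gap 0.0551 F [-0.8 -0.2 -0.1] 0.0 q [  -4.   -7.  108.   -0.   79. -110.]
tool shift [-0.0115 -0.0442  0.0508]
```

Call:
{"name": "servo_tool", "arguments": {
  "commands": [
    [-0.004, -0.015, 0, 0, 0, 0, -0.2],
    [-0.004, -0.015, 0.02, 0, 0, 0, -0.2],
    [-0.003, -0.014, 0.03, 0, 0, 0, -0.2],
    [0, 0, 0.03, 0, 0, 0, -0.2],
    [0, 0, 0.03, 0, 0, 0, -0.2],
    [0, 0, 0.02, 0, 0, 0, -0.2],
    [0, 0, 0.012, 0, 0, 0, -0.2],
    [0, 0, 0, 0, 0, 0, -0.2]
  ]
}}

```text
time_s: 3.1
ee_pos: [0.4825, 0.0493, 0.0486]
tcp_rot: [[-0.962, -0.273, -0.002], [-0.273, 0.962, 0.0], [0.001, 0.001, -1.0]]
wrist_force: [-0.2, -0.3, -0.2]
finger_gap: 0.0553
finger_force: 0.0
```

```bash
python3 st.py .484 .0466 .049; python3 - <<'E'
from bench import manip
import cv2,numpy as np
a=manip.grab_frame("top")["color"][140:250,240:350];b=manip.grab_frame("side")["color"][160:270,280:390]
cv2.imwrite("pics/g1.png",cv2.resize(np.hstack([a,b]),(800,400),interpolation=cv2.INTER_CUBIC))
E
```

```text
3.1 [0.4825 0.0493 0.0486] yaw_y 105.87 z [-0.002  0.    -1.   ] gap 0.0553 F [-0.2 -0.3 -0.2] 0.0 q [  -8.    5.  113.   -0.   62. -114.]
tool shift [-0.0007 -0.003  -0.0004]
```

View pics/g1.png

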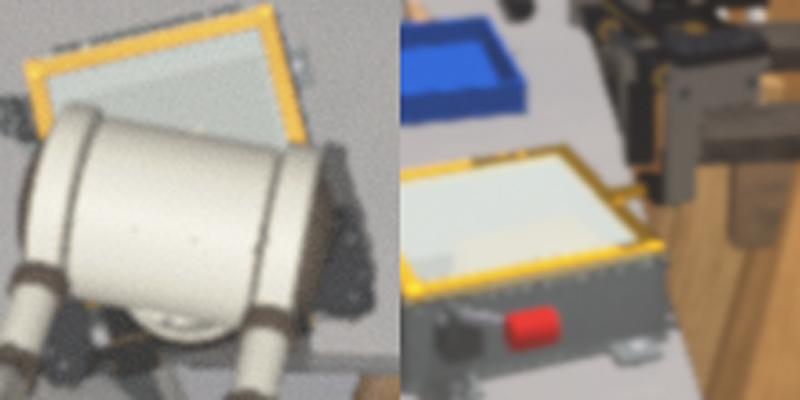

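The fingers straddle the knob (side crop, right half around (660,190)). Shift 3 mm and close.

Call:
{"name": "servo_tool", "arguments": {
  "commands": [
    [0, -0.003, 0, 0, 0, 0, 0.3],
    [0, 0, 0, 0, 0, 0, 1],
    [0, 0, 0, 0, 0, 0, 1],
    [0, 0, 0, 0, 0, 0, 1],
    [0, 0, 0, 0, 0, 0, 1]
  ]
}}

```text
time_s: 3.82
ee_pos: [0.4842, 0.0458, 0.0495]
tcp_rot: [[-0.962, -0.273, 0.001], [-0.273, 0.962, -0.0], [-0.0, -0.0, -1.0]]
wrist_force: [0.5, -0.4, 2.7]
finger_gap: 0.0266
finger_force: 30.0
```

```bash
python3 st.py; python3 - <<'E'
# arc in tool axes (x=-nest x, z=-up) r=202, start angle: knob 4.5 above hinge at -202
import numpy as np
r=np.hypot(202,4.5);a0=np.degrees(np.arctan2(4.5,202))
t=np.r_[np.arange(0,104,4.0),103]+a0
X=r*np.cos(np.radians(t));Z=-r*np.sin(np.radians(t))
print(np.c_[t[1:]-a0,-np.diff(-X),np.diff(Z)].round(1).tolist())
E
```

```text
3.83 [0.4842 0.0458 0.0495] yaw_y 105.83 z [ 0.001 -0.    -1.   ] gap 0.0266 F [ 0.5 -0.4  2.7] 30.0 q [  -9.    5.  113.   -0.   62. -115.]
[[4.0, -0.8, -14.1], [8.0, -1.8, -14.0], [12.0, -2.8, -13.8], [16.0, -3.7, -13.6], [20.0, -4.7, -13.3], [24.0, -5.6, -13.0], [28.0, -6.5, -12.5], [32.0, -7.3, -12.1], [36.0, -8.1, -11.5], [40.0, -8.9, -10.9], [44.0, -9.7, -10.3], [48.0, -10.4, -9.6], [52.0, -11.0, -8.8], [56.0, -11.6, -8.0], [60.0, -12.1, -7.2], [64.0, -12.6, -6.3], [68.0, -13.0, -5.4], [72.0, -13.4, -4.5], [76.0, -13.6, -3.6], [80.0, -13.9, -2.6], [84.0, -14.0, -1.7], [88.0, -14.1, -0.7], [92.0, -14.1, 0.3], [96.0, -14.0, 1.3], [100.0, -13.9, 2.3], [103.0, -10.3, 2.3]]
```

Call:
{"name": "servo_tool", "arguments": {
  "commands": [
    [-0.001, 0, -0.014, 0, 0, 0, 1],
    [-0.002, 0, -0.014, 0, 0, 0, 1],
    [-0.003, 0, -0.014, 0, 0, 0, 1],
    [-0.0035, 0, -0.0135, 0, 0, 0, 1],
    [-0.0045, 0, -0.0135, 0, 0, 0, 1],
    [-0.0055, 0, -0.013, 0, 0, 0, 1],
    [-0.0065, 0, -0.0125, 0, 0, 0, 1],
    [-0.007, 0, -0.012, 0, 0, 0, 1]
  ]
}}

```text
time_s: 4.82
ee_pos: [0.5179, 0.0557, 0.1565]
tcp_rot: [[-0.962, -0.273, 0.005], [-0.273, 0.962, 0.001], [-0.005, -0.0, -1.0]]
wrist_force: [12.8, 1.4, -12.0]
finger_gap: 0.0252
finger_force: 30.0
```

```bash
cat > gd.py <<'E'
import sys,numpy as np
from bench import manip
# hinge from knob start (.4842,.0458,.0685)
R=np.array(manip.observe()['tcp_rot']);p=np.array(manip.observe()['ee_pos'])-R[:,2]*.019
c,s=np.cos(np.radians(15.9)),np.sin(np.radians(15.9));nx=np.array([c,s,0])
d=p-(np.array([.4842,.0458,.0685])+.202*nx-[0,0,.0045])
print("angle",np.degrees(np.arctan2(d[2],-d@nx))-1.28,"r",np.hypot(d[2],d@nx),"lat",d@[-s,c,0])
E
python3 gd.py; python3 st.py
```

```text
angle 32.45762511679438 r 0.2008470546722305 lat 0.00029768174718100695
4.83 [0.5179 0.0557 0.1565] yaw_y 105.81 z [ 0.005  0.001 -1.   ] gap 0.0252 F [ 12.8   1.4 -12. ] 30.0 q [  -7.    2.  103.    0.   75. -113.]
```

Call:
{"name": "servo_tool", "arguments": {
  "commands": [
    [-0.011, 0, -0.01, 0, 0, 0, 1],
    [-0.0105, 0, -0.01, 0, 0, 0, 1],
    [-0.01, 0, -0.01, 0, 0, 0, 1],
    [-0.0105, 0, -0.0095, 0, 0, 0, 1],
    [-0.011, 0, -0.009, 0, 0, 0, 1]
  ]
}}

```text
time_s: 5.45
ee_pos: [0.5647, 0.0693, 0.2056]
tcp_rot: [[-0.962, -0.273, -0.005], [-0.273, 0.962, -0.001], [0.006, 0.001, -1.0]]
wrist_force: [-4.6, -1.9, 3.4]
finger_gap: 0.0252
finger_force: 30.0
```

```bash
python3 gd.py; python3 st.py;python3 - <<'E'
from bench import manip
import cv2,numpy as np
b=manip.grab_frame("side")["color"][130:280,240:390]
cv2.imwrite("pics/g2.png",cv2.resize(b,(600,600),interpolation=cv2.INTER_CUBIC))
E
```

```text
angle 52.3928332810655 r 0.19932471991269413 lat 0.0005239987371559351
5.45 [0.5647 0.0693 0.2056] yaw_y 105.84 z [-0.005 -0.001 -1.   ] gap 0.0252 F [-4.6 -1.9  3.4] 30.0 q [  -5.    8.   91.   -0.   81. -111.]
```

View pics/g2.png

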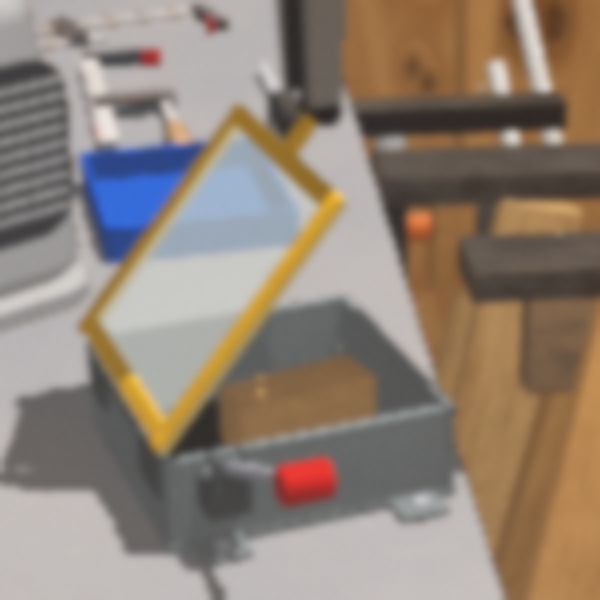

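The guard is at about 50°, still held (knob near (290,110)). The block is visible under it. Continue the arc.

Call:
{"name": "servo_tool", "arguments": {
  "commands": [
    [-0.011, 0, -0.009, 0, 0, 0, 1],
    [-0.0115, 0, -0.0075, 0, 0, 0, 1],
    [-0.012, 0, -0.0065, 0, 0, 0, 1],
    [-0.013, 0, -0.0055, 0, 0, 0, 1],
    [-0.013, 0, -0.0045, 0, 0, 0, 1],
    [-0.0135, 0, -0.0035, 0, 0, 0, 1],
    [-0.0135, 0, -0.0025, 0, 0, 0, 1]
  ]
}}

```text
time_s: 6.38
ee_pos: [0.6503, 0.0937, 0.244]
tcp_rot: [[-0.962, -0.273, -0.002], [-0.273, 0.962, 0.0], [0.002, 0.001, -1.0]]
wrist_force: [-0.4, 1.2, -0.3]
finger_gap: 0.0007
finger_force: 0.0
```

```bash
python3 gd.py; python3 st.py
```

```text
angle 80.3988752243715 r 0.20112165522082018 lat 0.0005823710720411774
6.38 [0.6503 0.0937 0.244 ] yaw_y 105.84 z [-0.002  0.    -1.   ] gap 0.0007 F [-0.4  1.2 -0.3] 0.0 q [  -2.   20.   73.    0.   87. -108.]
```

```bash
python3 - <<'E'
from bench import manip
import cv2,numpy as np
a=manip.grab_frame("side")["color"];b=manip.grab_frame("top")["color"]
cv2.imwrite("pics/g3.png",np.hstack([cv2.resize(a[120:270,240:390],(400,400)),cv2.resize(b[100:250,220:370],(400,400))]))
E
python3 st.py
```

```text
6.47 [0.6508 0.0937 0.2438] yaw_y 105.85 z [-0.001  0.    -1.   ] gap 0.0005 F [-0.4  1.   0.4] 0.0 q [  -2.   20.   73.    0.   87. -108.]
```

View pics/g3.png

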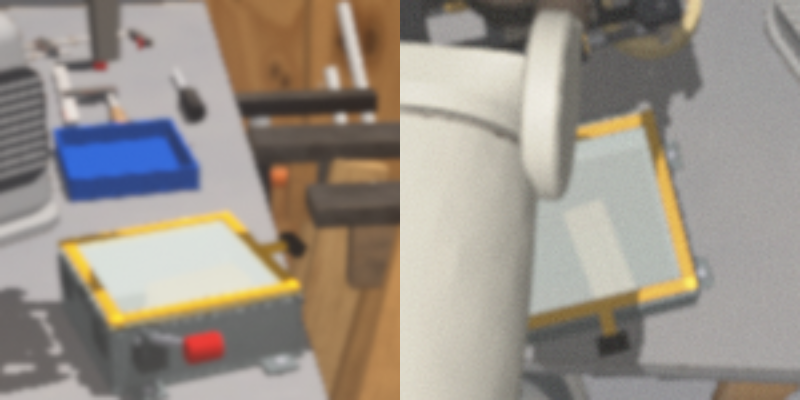

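The guard slipped out and fell shut. The knob is back at its starting pixel (299.5,228), and the block and stay are unmoved. I'll regrip with the fingers tilted forward, so the knob turns less in the grip, and follow the arc more slowly.

```bash
cat > plan.py <<'E'
import numpy as np
from scipy.spatial.transform import Rotation as Ro
from bench import manip
YAW=np.radians(15.9);c,s=np.cos(YAW),np.sin(YAW)
NX=np.array([c,s,0]);NY=np.array([-s,c,0]);UP=np.array([0,0,1.])
def rot(phi,base=None):   # tool y=NY, fingers tilted forward phi deg
    B=np.c_[-NX,NY,-UP]
    return B@Ro.from_euler('y',-phi,degrees=True).as_matrix()
def now():
    o=manip.observe();return np.array(o['ee_pos']),np.array(o['tcp_rot']),np.array(o['wrist_force'])
def rows(poses,p=None,R=None):
    if p is None: p,R,_=now()
    for q,Q in poses:
        d=R.T@(q-p);w=Ro.from_matrix(R.T@Q).as_rotvec();print(np.r_[(d*1e3).round(1),w.round(3)].tolist());p,R=q,Q
def line(q,Q,n):
    p,R,_=now();w=Ro.from_matrix(R.T@Q).as_rotvec()
    rows([(p+(q-p)*i/n,R@Ro.from_rotvec(w*i/n).as_matrix()) for i in range(1,n+1)])
KN=np.array([.484,.0466,.068])
E
python3 - <<'E'
from plan import *
print(manip.pinch_z)
p,R,_=now()
mid=KN-.06*NX+UP*.17;Q=rot(45)
print("A");line(mid,Q,8)
q=KN-.041*Q[:,2];print("B");rows([(mid+(q-mid)*i/4,Q) for i in range(1,5)]+[(q+.03*i*Q[:,2],Q) for i in(1,2)],mid,Q)
E
```

```text
0.0187
A
[29.2, 0.0, 0.8, 0.0, -0.098, -0.0]
[29.1, 0.0, -2.1, 0.0, -0.098, -0.0]
[28.8, 0.0, -5.0, 0.0, -0.098, -0.0]
[28.1, 0.0, -7.8, 0.0, -0.098, -0.0]
[27.2, 0.0, -10.5, 0.0, -0.098, -0.0]
[26.1, 0.0, -13.1, 0.0, -0.098, -0.0]
[24.7, 0.0, -15.6, 0.0, -0.098, -0.0]
[23.0, 0.0, -17.9, 0.0, -0.098, -0.0]
B
[19.4, -0.0, 30.4, 0.0, 0.0, 0.0]
[19.4, 0.0, 30.4, 0.0, 0.0, 0.0]
[19.4, 0.0, 30.4, 0.0, 0.0, 0.0]
[19.4, -0.0, 30.4, 0.0, 0.0, 0.0]
[0.0, 0.0, 30.0, 0.0, 0.0, 0.0]
[-0.0, -0.0, 30.0, 0.0, 0.0, 0.0]
```

Call:
{"name": "servo_tool", "arguments": {
  "commands": [
    [0.029, 0, 0.001, 0, -0.098, 0, 0],
    [0.029, 0, -0.002, 0, -0.098, 0, -0.2],
    [0.029, 0, -0.005, 0, -0.098, 0, -0.2],
    [0.028, 0, -0.008, 0, -0.098, 0, -0.2],
    [0.027, 0, -0.0105, 0, -0.098, 0, -0.2],
    [0.026, 0, -0.013, 0, -0.098, 0, -0.2],
    [0.0245, 0, -0.0155, 0, -0.098, 0, -0.2],
    [0.023, 0, -0.018, 0, -0.098, 0, -0.2]
  ]
}}

```text
time_s: 7.48
ee_pos: [0.4616, 0.0247, 0.2319]
tcp_rot: [[-0.698, -0.284, 0.657], [-0.195, 0.959, 0.207], [-0.688, 0.016, -0.725]]
wrist_force: [0.3, -0.0, -0.3]
finger_gap: 0.0552
finger_force: 0.0
```

Call:
{"name": "servo_tool", "arguments": {
  "commands": [
    [0.0195, 0, 0.0305, 0, 0, 0, -0.2],
    [0.0195, 0, 0.0305, 0, 0, 0, -0.2],
    [0.0195, 0, 0.0305, 0, 0, 0, -0.2],
    [0.0195, 0, 0.0305, 0, 0, 0, -0.2],
    [0, 0, 0, 0, 0, 0, -0.2]
  ]
}}

```text
time_s: 8.1
ee_pos: [0.4858, 0.0371, 0.0917]
tcp_rot: [[-0.704, -0.282, 0.652], [-0.195, 0.959, 0.205], [-0.683, 0.017, -0.73]]
wrist_force: [-0.4, 0.4, -0.2]
finger_gap: 0.055
finger_force: 0.0
```

```bash
python3 st.py; python3 - <<'E'
from plan import *
Q=rot(45);q=KN+.0187*Q[:,2];print(q);line(q,Q,4)
E
```

```text
8.1 [0.4858 0.0371 0.0917] yaw_y 106.4 z [ 0.652  0.205 -0.73 ] gap 0.055 F [-0.4  0.4 -0.2] 0.0 q [ -35.  -32.  150.   50.   45. -172.]
[0.49671701 0.05022253 0.0547771 ]
[3.7, 2.2, 9.2, 0.005, -0.008, -0.001]
[3.8, 2.3, 9.1, 0.005, -0.008, -0.001]
[3.9, 2.3, 9.1, 0.005, -0.008, -0.001]
[3.9, 2.4, 9.1, 0.005, -0.008, -0.001]
```

```bash
python3 - <<'E'
from plan import *
Q=rot(30);q=KN-.02*Q[:,2];line(q,Q,4);print(q,(KN+.0187*Q[:,2]).round(4))
E
```

```text
[2.8, 2.4, -0.4, 0.005, 0.057, -0.001]
[2.8, 2.4, -0.2, 0.005, 0.057, -0.001]
[2.8, 2.4, -0.1, 0.005, 0.057, -0.001]
[2.8, 2.4, 0.1, 0.005, 0.057, -0.001]
[0.47438259 0.04386041 0.08532051] [0.493  0.0492 0.0518]
```

Call:
{"name": "servo_tool", "arguments": {
  "commands": [
    [0.003, 0.0025, 0, 0.005, 0.057, 0, -0.2],
    [0.003, 0.0025, 0, 0.005, 0.057, 0, -0.2],
    [0.003, 0.0025, 0, 0.005, 0.057, 0, -0.2],
    [0.0025, 0.0025, 0, 0.005, 0.057, 0, -0.2],
    [0, 0, 0.018, 0, 0, 0, -0.2],
    [0, 0, 0.018, 0, 0, 0, -0.2],
    [0, 0, 0, 0, 0, 0, -0.2]
  ]
}}

```text
time_s: 8.98
ee_pos: [0.4945, 0.0466, 0.0578]
tcp_rot: [[-0.83, -0.27, 0.488], [-0.236, 0.963, 0.132], [-0.505, -0.006, -0.863]]
wrist_force: [-1.0, 0.0, -0.7]
finger_gap: 0.055
finger_force: 0.0
```

```bash
python3 st.py; python3 - <<'E'
from plan import *
Q=rot(30);q=KN+.0187*Q[:,2];line(q,Q,1)
E
```

```text
8.97 [0.4945 0.0466 0.0578] yaw_y 105.66 z [ 0.488  0.132 -0.863] gap 0.055 F [-1.   0.  -0.7] 0.0 q [ -21.  -17.  139.   30.   37. -148.]
[3.7, 2.9, 4.8, -0.007, 0.006, -0.001]
```

Call:
{"name": "servo_tool", "arguments": {
  "commands": [
    [0.0037, 0.003, 0.005, -0.007, 0.006, 0, -0.2],
    [0, 0, 0, 0, 0, 0, 0.2],
    [0, 0, 0, 0, 0, 0, 0.3]
  ]
}}

```text
time_s: 9.35
ee_pos: [0.4932, 0.0489, 0.0512]
tcp_rot: [[-0.833, -0.271, 0.482], [-0.235, 0.962, 0.136], [-0.5, 0.0, -0.866]]
wrist_force: [0.1, -0.3, 0.0]
finger_gap: 0.0371
finger_force: 0.0
```

```bash
python3 st.py; python3 - <<'E'
from plan import *
Q=rot(30);q=KN+.0187*Q[:,2];line(q,Q,1)
E
```

```text
9.35 [0.4932 0.0489 0.0512] yaw_y 105.75 z [ 0.482  0.136 -0.866] gap 0.0371 F [ 0.1 -0.3  0. ] 0.0 q [ -21.  -16.  139.   30.   37. -148.]
[-0.2, 0.3, -0.6, -0.001, 0.0, -0.002]
```

Aligned to within 1 mm. Close, then plan the arc in 2.5° steps.

Call:
{"name": "servo_tool", "arguments": {
  "commands": [
    [0, 0, 0, 0, 0, 0, 1],
    [0, 0, 0, 0, 0, 0, 1],
    [0, 0, 0, 0, 0, 0, 1]
  ]
}}

```text
time_s: 9.72
ee_pos: [0.4934, 0.0485, 0.0509]
tcp_rot: [[-0.833, -0.271, 0.481], [-0.235, 0.963, 0.135], [-0.5, -0.0, -0.866]]
wrist_force: [-2.0, -4.6, 2.0]
finger_gap: 0.0264
finger_force: 30.0
```

```bash
cat > arc.py <<'E'
# arc.py step n dphi [H radial mm correction]: next rows from current guard angle; print state first
import sys
from plan import *
st,n,dphi=float(sys.argv[1]),int(sys.argv[2]),float(sys.argv[3])
H=KN+.202*NX-.0045*UP
p,R,F=now();g=p-.0187*R[:,2];d=g-H
a=np.degrees(np.arctan2(d[2],-d@NX));r=np.hypot(d[2],d@NX)
phi=np.degrees(np.arctan2(R[:,2]@NX,-R[2,2]))
rad=-NX*np.cos(np.radians(a))+UP*np.sin(np.radians(a));tan=NX*np.sin(np.radians(a))+UP*np.cos(np.radians(a))
o=manip.observe()
print("t",round(o['time_s'],2),"angle",round(a-1.28,1),"r",round(r,4),"lat",round(d@NY,4),"phi",round(phi,1),"gap",round(o['finger_gap'],4),"Frad",round(F@rad,1),"Ftan",round(F@tan,1),"q",np.round(o['q']))
P=[]
for i in range(1,n+1):
    t=np.radians(a+st*i);Q=R@Ro.from_euler('y',dphi*i,degrees=True).as_matrix()
    P.append((H+(d@NY)*NY+r*(-NX*np.cos(t)+UP*np.sin(t))+.0187*Q[:,2],Q))
rows(P)
E
python3 arc.py 2.5 6 0.9
```

```text
t 9.72 angle -0.3 r 0.2018 lat -0.0007 phi 30.0 gap 0.0264 Frad 3.2 Ftan 2.0 q [ -21.  -16.  139.   30.   37. -148.]
[-4.4, -0.0, -7.4, -0.0, 0.016, 0.0]
[-4.6, -0.0, -7.3, -0.0, 0.016, -0.0]
[-4.8, -0.0, -7.2, -0.0, 0.016, 0.0]
[-5.0, 0.0, -7.0, 0.0, 0.016, -0.0]
[-5.2, 0.0, -6.9, -0.0, 0.016, 0.0]
[-5.4, 0.0, -6.7, -0.0, 0.016, -0.0]
```

Call:
{"name": "servo_tool", "arguments": {
  "commands": [
    [-0.0044, -0.0005, -0.0074, 0, 0.016, 0, 1],
    [-0.0046, 0, -0.0073, 0, 0.016, 0, 1],
    [-0.0048, 0, -0.0072, 0, 0.016, 0, 1],
    [-0.005, 0, -0.007, 0, 0.016, 0, 1],
    [-0.0052, 0, -0.0069, 0, 0.016, 0, 1],
    [-0.0054, 0, -0.0067, 0, 0.016, 0, 1]
  ]
}}

```text
time_s: 10.48
ee_pos: [0.5001, 0.0504, 0.1025]
tcp_rot: [[-0.876, -0.271, 0.4], [-0.246, 0.963, 0.113], [-0.416, 0.001, -0.909]]
wrist_force: [6.7, 1.2, -4.1]
finger_gap: 0.0267
finger_force: 30.0
```

```bash
python3 arc.py 2.5 8 1
```

```text
t 10.47 angle 14.9 r 0.2012 lat -0.0007 phi 24.6 gap 0.0267 Frad -7.6 Ftan -2.1 q [ -18.  -18.  131.   18.   47. -133.]
[-5.5, 0.0, -6.5, 0.0, 0.017, 0.0]
[-5.7, 0.0, -6.4, -0.0, 0.017, -0.0]
[-5.9, 0.0, -6.2, 0.0, 0.017, 0.0]
[-6.0, 0.0, -6.0, -0.0, 0.017, -0.0]
[-6.2, 0.0, -5.9, -0.0, 0.017, -0.0]
[-6.3, 0.0, -5.7, 0.0, 0.017, 0.0]
[-6.5, 0.0, -5.5, 0.0, 0.017, -0.0]
[-6.6, 0.0, -5.4, -0.0, 0.017, -0.0]
```

Call:
{"name": "servo_tool", "arguments": {
  "commands": [
    [-0.006, 0, -0.0063, 0, 0.017, 0, 1],
    [-0.0062, 0, -0.0062, 0, 0.017, 0, 1],
    [-0.0062, 0, -0.006, 0, 0.017, 0, 1],
    [-0.0062, 0, -0.0059, 0, 0.017, 0, 1],
    [-0.0063, 0, -0.0058, 0, 0.017, 0, 1],
    [-0.0064, 0, -0.0056, 0, 0.017, 0, 1]
  ]
}}

```text
time_s: 11.22
ee_pos: [0.519, 0.056, 0.149]
tcp_rot: [[-0.913, -0.272, 0.304], [-0.258, 0.962, 0.087], [-0.317, 0.001, -0.949]]
wrist_force: [-2.4, -3.3, 1.3]
finger_gap: 0.0266
finger_force: 30.0
```

```bash
python3 arc.py 2.5 8 1
```

```text
t 11.22 angle 29.7 r 0.2004 lat -0.0005 phi 18.5 gap 0.0266 Frad 3.4 Ftan -0.6 q [ -13.  -13.  120.   11.   57. -123.]
[-6.4, 0.0, -5.5, -0.0, 0.017, 0.0]
[-6.6, 0.0, -5.4, -0.0, 0.017, -0.0]
[-6.7, 0.0, -5.2, 0.0, 0.017, -0.0]
[-6.9, 0.0, -5.0, 0.0, 0.017, -0.0]
[-7.0, 0.0, -4.8, -0.0, 0.017, 0.0]
[-7.1, 0.0, -4.6, 0.0, 0.017, -0.0]
[-7.2, 0.0, -4.4, -0.0, 0.017, -0.0]
[-7.3, 0.0, -4.2, 0.0, 0.017, 0.0]
```

Forces are small. Continue.

Call:
{"name": "servo_tool", "arguments": {
  "commands": [
    [-0.0064, -0.0003, -0.0056, 0, 0.017, 0, 1],
    [-0.0066, 0, -0.0054, 0, 0.017, 0, 1],
    [-0.0067, 0, -0.0052, 0, 0.017, 0, 1],
    [-0.0069, 0, -0.005, 0, 0.017, 0, 1],
    [-0.007, 0, -0.0048, 0, 0.017, 0, 1],
    [-0.0071, 0, -0.0046, 0, 0.017, 0, 1],
    [-0.0072, 0, -0.0044, 0, 0.017, 0, 1],
    [-0.0073, 0, -0.0042, 0, 0.017, 0, 1]
  ]
}}

```text
time_s: 12.22
ee_pos: [0.5612, 0.0682, 0.2013]
tcp_rot: [[-0.946, -0.272, 0.18], [-0.266, 0.962, 0.053], [-0.187, 0.002, -0.982]]
wrist_force: [-1.5, 1.1, -1.6]
finger_gap: 0.0263
finger_force: 30.0
```

```bash
python3 arc.py 2.5 8 1
```

```text
t 12.22 angle 50.0 r 0.2002 lat -0.0004 phi 10.8 gap 0.0263 Frad -0.5 Ftan -1.9 q [  -8.   -2.  103.    5.   70. -115.]
[-7.5, 0.0, -3.9, -0.0, 0.017, -0.0]
[-7.6, 0.0, -3.7, -0.0, 0.017, -0.0]
[-7.7, 0.0, -3.5, 0.0, 0.017, -0.0]
[-7.8, 0.0, -3.3, -0.0, 0.017, 0.0]
[-7.8, 0.0, -3.1, 0.0, 0.017, 0.0]
[-7.9, 0.0, -2.9, -0.0, 0.017, 0.0]
[-8.0, 0.0, -2.7, 0.0, 0.017, 0.0]
[-8.1, 0.0, -2.4, 0.0, 0.017, -0.0]
```

Call:
{"name": "servo_tool", "arguments": {
  "commands": [
    [-0.0075, 0, -0.0039, 0, 0.017, 0, 1],
    [-0.0076, 0, -0.0037, 0, 0.017, 0, 1],
    [-0.0077, 0, -0.0035, 0, 0.017, 0, 1],
    [-0.0078, 0, -0.0033, 0, 0.017, 0, 1],
    [-0.0078, 0, -0.0031, 0, 0.017, 0, 1],
    [-0.0079, 0, -0.0029, 0, 0.017, 0, 1],
    [-0.008, 0, -0.0027, 0, 0.017, 0, 1],
    [-0.0081, 0, -0.0024, 0, 0.017, 0, 1]
  ]
}}

```text
time_s: 13.22
ee_pos: [0.6176, 0.0847, 0.2351]
tcp_rot: [[-0.961, -0.272, 0.051], [-0.271, 0.962, 0.017], [-0.053, 0.003, -0.999]]
wrist_force: [-2.2, 2.9, 2.6]
finger_gap: 0.0262
finger_force: 30.0
```

```bash
python3 arc.py 2.5 8 1
```

```text
t 13.22 angle 70.1 r 0.2008 lat -0.0 phi 3.1 gap 0.0262 Frad 2.9 Ftan -0.4 q [  -4.   12.   83.    1.   82. -110.]
[-8.2, 0.0, -2.2, 0.0, 0.017, -0.0]
[-8.2, 0.0, -1.9, 0.0, 0.017, -0.0]
[-8.3, 0.0, -1.7, 0.0, 0.017, 0.0]
[-8.3, 0.0, -1.5, 0.0, 0.017, 0.0]
[-8.3, 0.0, -1.3, 0.0, 0.017, -0.0]
[-8.4, 0.0, -1.0, 0.0, 0.017, -0.0]
[-8.4, 0.0, -0.8, 0.0, 0.017, 0.0]
[-8.4, 0.0, -0.6, 0.0, 0.017, -0.0]
```

Call:
{"name": "servo_tool", "arguments": {
  "commands": [
    [-0.0082, 0, -0.0022, 0, 0.017, 0, 1],
    [-0.0082, 0, -0.002, 0, 0.017, 0, 1],
    [-0.0083, 0, -0.0018, 0, 0.017, 0, 1],
    [-0.0083, 0, -0.0016, 0, 0.017, 0, 1],
    [-0.0083, 0, -0.0013, 0, 0.017, 0, 1],
    [-0.0084, 0, -0.001, 0, 0.017, 0, 1],
    [-0.0084, 0, -0.0008, 0, 0.017, 0, 1],
    [-0.0084, 0, -0.0006, 0, 0.017, 0, 1]
  ]
}}

```text
time_s: 14.22
ee_pos: [0.682, 0.1035, 0.2468]
tcp_rot: [[-0.959, -0.273, -0.078], [-0.272, 0.962, -0.019], [0.08, 0.003, -0.997]]
wrist_force: [-1.7, 3.0, 3.8]
finger_gap: 0.0259
finger_force: 30.0
```

```bash
python3 arc.py 2 6 1
```

```text
t 14.22 angle 90.3 r 0.2021 lat 0.0004 phi -4.6 gap 0.0259 Frad 3.8 Ftan -0.9 q [  -1.   29.   60.   -1.   95. -107.]
[-6.7, 0.0, -0.3, 0.0, 0.017, -0.0]
[-6.7, 0.0, -0.1, -0.0, 0.017, -0.0]
[-6.7, 0.0, -0.0, 0.0, 0.017, 0.0]
[-6.7, 0.0, 0.1, 0.0, 0.017, 0.0]
[-6.7, 0.0, 0.2, 0.0, 0.017, -0.0]
[-6.7, 0.0, 0.4, -0.0, 0.017, 0.0]
```

Call:
{"name": "servo_tool", "arguments": {
  "commands": [
    [-0.0067, 0, -0.0005, 0, 0.017, 0, 1],
    [-0.0067, 0, -0.0003, 0, 0.017, 0, 1],
    [-0.0067, 0, -0.0001, 0, 0.017, 0, 1],
    [-0.0067, 0, 0.0001, 0, 0.017, 0, 1],
    [-0.0067, 0, 0.0002, 0, 0.017, 0, 1],
    [-0.0067, 0, 0.0004, 0, 0.017, 0, 1]
  ]
}}

```text
time_s: 14.98
ee_pos: [0.7204, 0.1147, 0.2425]
tcp_rot: [[-0.946, -0.273, -0.174], [-0.269, 0.962, -0.046], [0.18, 0.003, -0.984]]
wrist_force: [-0.9, 4.2, 6.7]
finger_gap: 0.0258
finger_force: 30.0
```

```bash
python3 arc.py 2 1 1
```

```text
t 14.97 angle 102.2 r 0.203 lat 0.0007 phi -10.3 gap 0.0258 Frad 6.6 Ftan -1.2 q [   1.   43.   42.   -3.  105. -106.]
[-6.7, 0.0, 0.5, -0.0, 0.017, 0.0]
```

Call:
{"name": "servo_tool", "arguments": {
  "commands": [
    [0, 0, 0, 0, 0, 0, 0.3],
    [0, 0, 0, 0, 0, 0, 0],
    [0, 0, -0.015, 0, 0, 0, -0.1],
    [0, 0, -0.025, 0, 0, 0, -0.1],
    [0, 0, -0.025, 0, 0, 0, -0.1],
    [0.02, 0, -0.02, 0, -0.09, 0, -0.1],
    [0.02, 0, 0, 0, -0.09, 0, -0.1],
    [0.02, 0.02, 0, 0, 0, 0, -0.1]
  ]
}}

```text
time_s: 15.98
ee_pos: [0.67, 0.1177, 0.3298]
tcp_rot: [[-0.963, -0.269, -0.004], [-0.269, 0.963, -0.001], [0.004, 0.001, -1.0]]
wrist_force: [0.3, -0.2, 0.2]
finger_gap: 0.0503
finger_force: 0.0
```

```bash
python3 st.py; python3 - <<'E'
from plan import *
f=manip.grab_frame("side");np.savez("pics/side1.npz",**f)
cv=f["color"][100:280,220:390]
import cv2;cv2.imwrite("pics/g4.png",cv2.resize(cv,(680,600)))
Q=np.c_[NY,NX,-UP];q=np.array([.5862,.3065,.19]);line(q,Q,12)
from h import *
print(cen(blob(red(f),(290,230,335,262))))
E
```

```text
15.97 [0.67   0.1177 0.3298] yaw_y 105.59 z [-0.004 -0.001 -1.   ] gap 0.0503 F [ 0.3 -0.2  0.2] 0.0 q [  -0.   23.   59.   -0.   98. -106.]
[2.3, 16.7, 11.8, -0.0, -0.0, 0.131]
[4.4, 16.3, 11.8, -0.0, -0.0, 0.131]
[6.5, 15.6, 11.8, -0.0, -0.0, 0.131]
[8.5, 14.6, 11.8, -0.0, -0.0, 0.131]
[10.3, 13.3, 11.8, -0.0, -0.0, 0.131]
[12.0, 11.9, 11.8, -0.0, -0.0, 0.131]
[13.5, 10.2, 11.8, -0.0, -0.0, 0.131]
[14.7, 8.4, 11.7, -0.0, -0.0, 0.131]
[15.6, 6.4, 11.7, -0.0, -0.0, 0.131]
[16.3, 4.3, 11.7, -0.0, -0.0, 0.131]
[16.8, 2.1, 11.7, -0.0, -0.0, 0.131]
[16.9, -0.1, 11.7, -0.0, -0.0, 0.131]
(315.8980582524272, 249.5323624595469)
```

View pics/g4.png

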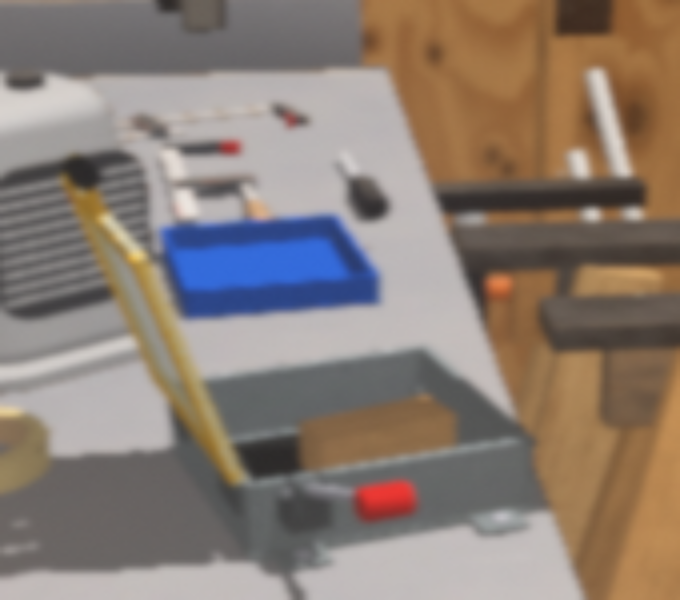

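The guard leans back on its own: knob at (85,170) and frame from (240,480) upward. The red knob is still at its starting pixel. Now to the stay.

Call:
{"name": "servo_tool", "arguments": {
  "commands": [
    [0.0023, 0.0167, 0, 0, 0, 0.131, -0.1],
    [0.0044, 0.0163, 0, 0, 0, 0.131, -0.1],
    [0.0065, 0.0156, 0, 0, 0, 0.131, -0.1],
    [0.0085, 0.0146, 0, 0, 0, 0.131, -0.1],
    [0.0103, 0.0133, 0, 0, 0, 0.131, -0.1],
    [0.012, 0.0119, 0, 0, 0, 0.131, -0.1],
    [0.0135, 0.0102, 0.01, 0, 0, 0.131, -0.1],
    [0.0147, 0.0084, 0.02, 0, 0, 0.131, -0.1]
  ]
}}

```text
time_s: 17.02
ee_pos: [0.6184, 0.2435, 0.3005]
tcp_rot: [[-0.712, 0.702, -0.002], [0.702, 0.712, -0.0], [0.001, -0.001, -1.0]]
wrist_force: [-0.3, 1.0, -0.6]
finger_gap: 0.0507
finger_force: 0.0
```

Call:
{"name": "servo_tool", "arguments": {
  "commands": [
    [0.0156, 0.0064, 0.02, 0, 0, 0.131, -0.1],
    [0.0163, 0.0043, 0.02, 0, 0, 0.131, -0.1],
    [0.0168, 0.0021, 0.02, 0, 0, 0.131, -0.1],
    [0.0169, 0, 0.02, 0, 0, 0.131, -0.1],
    [0, 0, 0.02, 0, 0, 0, -0.1],
    [0, 0, 0, 0, 0, 0, -0.1]
  ]
}}

```text
time_s: 17.77
ee_pos: [0.5895, 0.304, 0.1975]
tcp_rot: [[-0.272, 0.962, -0.008], [0.962, 0.272, -0.002], [0.0, -0.009, -1.0]]
wrist_force: [-0.4, 0.0, 0.4]
finger_gap: 0.0504
finger_force: 0.0
```

```bash
python3 st.py; python3 - <<'E'
from plan import *
Q=np.c_[NY,NX,-UP];q=np.array([.5862,.3065,.117-.0187]);line(q,Q,5)
E
```

```text
17.77 [0.5895 0.304  0.1975] yaw_y 15.78 z [-0.008 -0.002 -1.   ] gap 0.0504 F [-0.4  0.   0.4] 0.0 q [17. 22. 75.  0. 83.  1.]
[0.6, -0.3, 19.8, -0.002, -0.0, -0.0]
[0.6, -0.4, 19.8, -0.002, -0.0, -0.0]
[0.6, -0.4, 19.8, -0.002, -0.0, -0.0]
[0.7, -0.4, 19.8, -0.002, -0.0, -0.0]
[0.7, -0.5, 19.8, -0.002, -0.0, -0.0]
```

```bash
cat > sarc.py <<'E'
# sarc.py mode args: "go phi back n" line to grasp pose backed off; "arc step n dphi"
import sys
from plan import *
K=np.array([.5862,.3065,.117]);H=K-.118*NY-.055*UP
a=sys.argv
if a[1]=="go":
    Q=np.c_[NY,NX,-UP]@Ro.from_euler('y',-float(a[2]),degrees=True).as_matrix()
    line(K+(.0187-float(a[3]))*Q[:,2],Q,int(a[4]))
else:
    st,n,dphi=float(a[2]),int(a[3]),float(a[4])
    p,R,F=now();g=p-.0187*R[:,2];d=g-H;o=manip.observe()
    t=np.arctan2(d[2],d@NY);r=np.hypot(d[2],d@NY);al=np.degrees(t)-24.99
    rad=NY*np.cos(t)+UP*np.sin(t);tan=-NY*np.sin(t)+UP*np.cos(t)
    print("t",round(o['time_s'],2),"angle",al.round(1),"r",r.round(4),"lat",(d@NX).round(4),"phi",np.degrees(np.arctan2(-R[:,2]@NY,-R[2,2])).round(1),"gap",round(o['finger_gap'],4),"Frad",(F@rad).round(1),"Ftan",(F@tan).round(1),"Flat",(F@NX).round(1),"q",np.round(o['q']))
    P=[]
    for i in range(1,n+1):
        u=t+np.radians(st*i);Q=R@Ro.from_euler('y',dphi*i,degrees=True).as_matrix()
        P.append((H+(d@NX)*NX+r*(NY*np.cos(u)+UP*np.sin(u))+.0187*Q[:,2],Q))
    rows(P)
E
python3 sarc.py go 25 .05 4
```

```text
[4.1, -0.5, 13.0, -0.002, -0.109, -0.0]
[5.5, -0.5, 12.5, -0.002, -0.109, -0.0]
[6.8, -0.6, 11.8, -0.002, -0.109, -0.0]
[8.1, -0.6, 11.0, -0.002, -0.109, -0.0]
```

Call:
{"name": "servo_tool", "arguments": {
  "commands": [
    [0.004, -0.0005, 0.013, 0, -0.109, 0, -0.1],
    [0.0055, -0.0005, 0.0125, 0, -0.109, 0, -0.1],
    [0.007, -0.0006, 0.012, 0, -0.109, 0, -0.1],
    [0.008, -0.0006, 0.011, 0, -0.109, 0, -0.1],
    [0, 0, 0.02, 0, 0, 0, -0.1],
    [0, 0, 0.02, 0, 0, 0, -0.1],
    [0, 0, 0.005, 0, 0, 0, -0.1],
    [0, 0, 0, 0, 0, 0, -0.1]
  ]
}}

```text
time_s: 18.77
ee_pos: [0.589, 0.3007, 0.1073]
tcp_rot: [[-0.245, 0.963, 0.109], [0.873, 0.269, -0.407], [-0.421, -0.004, -0.907]]
wrist_force: [-0.3, -0.1, 0.6]
finger_gap: 0.0505
finger_force: 0.0
```

```bash
python3 sarc.py go 25 0 1; python3 sarc.py arc 2 1 0
```

```text
[1.6, -1.1, 7.2, -0.006, -0.002, -0.003]
t 18.77 angle 2.5 r 0.1347 lat 0.0012 phi 24.9 gap 0.0505 Frad 0.3 Ftan 0.5 Flat -0.3 q [ 29.  34.  73. -25.  80.  19.]
[-3.8, -0.0, -2.8, 0.0, 0.0, 0.0]
```

Call:
{"name": "servo_tool", "arguments": {
  "commands": [
    [0.0016, -0.0011, 0.007, -0.006, 0, 0, -0.1],
    [0, 0, 0, 0, 0, 0, 0.3],
    [0, 0, 0, 0, 0, 0, 1],
    [0, 0, 0, 0, 0, 0, 1],
    [0, 0, 0, 0, 0, 0, 1],
    [0, 0, 0, 0, 0, 0, 1]
  ]
}}

```text
time_s: 19.52
ee_pos: [0.5901, 0.3007, 0.101]
tcp_rot: [[-0.246, 0.962, 0.121], [0.873, 0.274, -0.404], [-0.421, 0.006, -0.907]]
wrist_force: [6.0, 0.9, -1.8]
finger_gap: 0.0235
finger_force: 30.0
```

```bash
python3 sarc.py arc 3 6 0.9
```

```text
t 19.52 angle 0.2 r 0.1317 lat 0.002 phi 24.9 gap 0.0235 Frad -1.4 Ftan -1.3 Flat 6.1 q [ 29.  34.  74. -25.  79.  19.]
[-5.1, 0.0, -4.3, 0.0, 0.016, 0.0]
[-5.3, 0.0, -4.1, -0.0, 0.016, -0.0]
[-5.4, 0.0, -3.9, -0.0, 0.016, -0.0]
[-5.5, 0.0, -3.7, -0.0, 0.016, 0.0]
[-5.7, 0.0, -3.5, 0.0, 0.016, 0.0]
[-5.8, 0.0, -3.2, -0.0, 0.016, 0.0]
```

Call:
{"name": "servo_tool", "arguments": {
  "commands": [
    [-0.0051, 0.0008, -0.0043, 0, 0.016, 0, 1],
    [-0.0053, 0, -0.0041, 0, 0.016, 0, 1],
    [-0.0054, 0, -0.0039, 0, 0.016, 0, 1],
    [-0.0055, 0, -0.0037, 0, 0.016, 0, 1],
    [-0.0057, 0, -0.0035, 0, 0.016, 0, 1]
  ]
}}

```text
time_s: 20.15
ee_pos: [0.595, 0.2836, 0.129]
tcp_rot: [[-0.255, 0.962, 0.099], [0.902, 0.273, -0.333], [-0.348, 0.005, -0.938]]
wrist_force: [6.7, -1.0, -4.2]
finger_gap: 0.0236
finger_force: 30.0
```

```bash
python3 sarc.py arc 3 8 1
```

```text
t 20.15 angle 15.2 r 0.131 lat 0.0021 phi 20.3 gap 0.0236 Frad -4.8 Ftan -1.4 Flat 6.2 q [ 25.  29.  76. -20.  79.  14.]
[-5.7, 0.0, -3.2, -0.0, 0.017, 0.0]
[-5.8, 0.0, -3.0, -0.0, 0.017, -0.0]
[-5.9, 0.0, -2.8, -0.0, 0.017, 0.0]
[-6.0, 0.0, -2.6, 0.0, 0.017, -0.0]
[-6.1, 0.0, -2.3, -0.0, 0.017, -0.0]
[-6.2, 0.0, -2.1, 0.0, 0.017, 0.0]
[-6.3, 0.0, -1.9, -0.0, 0.017, 0.0]
[-6.3, 0.0, -1.7, -0.0, 0.017, 0.0]
```

Call:
{"name": "servo_tool", "arguments": {
  "commands": [
    [-0.006, 0.0006, -0.003, 0, 0.017, 0, 1],
    [-0.006, 0, -0.0029, 0, 0.017, 0, 1],
    [-0.0059, 0, -0.0028, 0, 0.017, 0, 1],
    [-0.006, 0, -0.0026, 0, 0.017, 0, 1],
    [-0.0061, 0, -0.0023, 0, 0.017, 0, 1],
    [-0.0062, 0, -0.0021, 0, 0.017, 0, 1],
    [-0.0063, 0, -0.0019, 0, 0.017, 0, 1],
    [-0.0063, 0, -0.0017, 0, 0.017, 0, 1]
  ]
}}

```text
time_s: 21.15
ee_pos: [0.6047, 0.2448, 0.1619]
tcp_rot: [[-0.266, 0.962, 0.06], [0.939, 0.273, -0.208], [-0.216, 0.001, -0.976]]
wrist_force: [0.6, -0.6, 0.1]
finger_gap: 0.0039
finger_force: 0.0
```

```bash
python3 sarc.py arc 3 8 1
```

```text
t 21.15 angle 39.0 r 0.1314 lat 0.0009 phi 12.5 gap 0.0039 Frad -0.2 Ftan 0.8 Flat 0.4 q [ 18.  24.  78. -13.  79.   5.]
[-6.4, 0.0, -1.4, 0.0, 0.017, 0.0]
[-6.4, 0.0, -1.2, -0.0, 0.017, 0.0]
[-6.5, 0.0, -1.0, 0.0, 0.017, 0.0]
[-6.5, 0.0, -0.7, 0.0, 0.017, -0.0]
[-6.5, 0.0, -0.5, -0.0, 0.017, -0.0]
[-6.5, 0.0, -0.2, 0.0, 0.017, 0.0]
[-6.6, 0.0, -0.0, -0.0, 0.017, 0.0]
[-6.5, 0.0, 0.2, -0.0, 0.017, -0.0]
```

The stay slipped out too: the gap of 23.5 mm against 26 mm means an off-centre grip. I'll remeasure the red knob sub-pixel from the saved frames with range data, and check its present state.

Call:
{"name": "servo_tool", "arguments": {
  "commands": [
    [0, 0, -0.03, 0, 0, 0, -0.1],
    [0, 0, -0.04, 0, 0.07, 0, -0.1],
    [-0.02, 0, -0.03, 0, 0.07, 0, -0.1],
    [-0.02, 0, 0, 0, 0.07, 0, -0.1]
  ]
}}

```text
time_s: 21.65
ee_pos: [0.6115, 0.2257, 0.2678]
tcp_rot: [[-0.274, 0.962, 0.009], [0.962, 0.274, -0.005], [-0.007, 0.007, -1.0]]
wrist_force: [-0.4, -1.5, -0.2]
finger_gap: 0.0418
finger_force: 0.0
```

```bash
python3 st.py; cat > rk.py <<'E'
from h import *
def soft(f,box):
    x0,y0,x1,y1=box;c=f["color"][y0:y1,x0:x1].astype(float)
    w=np.clip(c[...,2]-np.maximum(c[...,0],c[...,1])-25,0,None);w=np.minimum(w,60)
    yy,xx=np.mgrid[y0:y1,x0:x1];cx,cy=(w*xx).sum()/w.sum(),(w*yy).sum()/w.sum()
    C=np.cov(np.c_[xx.ravel(),yy.ravel()].T,aweights=w.ravel());e,V=np.linalg.eigh(C)
    z=f["range_z"][y0:y1,x0:x1][w>50];return (cx,cy),np.sqrt(12*e).round(1),V[:,1].round(2),np.median(z),(w>50).sum()
E
python3 - <<'E'
from rk import *
from bench import manip
T=dict(np.load("pics/top0.npz"));S=dict(np.load("pics/side0.npz"));N=manip.grab_frame("side")
a=soft(T,(175,162,200,190));b=soft(S,(300,236,335,264));n=soft(N,(300,236,335,264));print(a);print(b);print(n)
print(tri(T,a[0],S,b[0]))
for f,m in((T,a),(S,b),(N,n)):
    C,d=ray(f,*m[0]);print("depth pt",C+d*m[3], "dirn",d/np.linalg.norm(d))
M=manip.grab_frame("top");m=soft(M,(175,162,200,190));print(m)
E
```

```text
21.65 [0.6115 0.2257 0.2678] yaw_y 15.92 z [ 0.009 -0.005 -1.   ] gap 0.0418 F [-0.4 -1.5 -0.2] 0.0 q [10. 18. 72. -0. 89. -6.]
((np.float64(186.78955114054452), np.float64(175.96891096394407)), array([ 7.8, 11.6]), array([0.17, 0.98]), np.float32(0.97656745), np.int64(75))
((np.float64(315.5924356393686), np.float64(248.90984214429494)), array([12.6, 16.8]), array([-0.93, -0.37]), np.float32(0.8931951), np.int64(130))
((np.float64(315.4607794770597), np.float64(248.7151455352738)), array([13.5, 17.4]), array([-0.87, -0.5 ]), np.float32(0.89361763), np.int64(140))
(array([0.58714035, 0.30646043, 0.11828439]), np.float64(0.0021077787973068614))
depth pt [0.58508349 0.30531105 0.12214168] dirn [ 0.23636472  0.3039215  -0.92291031]
depth pt [0.58856629 0.31219212 0.12193745] dirn [-0.05943805 -0.86215568 -0.50314482]
depth pt [0.5887729  0.31165422 0.12206365] dirn [-0.05918244 -0.86238194 -0.50278706]rk.py:5: RuntimeWarning: invalid value encountered in scalar divide
  yy,xx=np.mgrid[y0:y1,x0:x1];cx,cy=(w*xx).sum()/w.sum(),(w*yy).sum()/w.sum()
Traceback (most recent call last):
  File "rk.py", line 6, in soft
    C=np.cov(np.c_[xx.ravel(),yy.ravel()].T,aweights=w.ravel());e,V=np.linalg.eigh(C)
ZeroDivisionError: Weights sum to zero, can't be normalized
```

```bash
sed -i 's/^K=.*;H/K=np.array([.5886,.3068,.1175]);H/' sarc.py; python3 sarc.py go 50 .065 8
```

```text
[15.5, 0.1, 14.5, -0.0, -0.108, -0.001]
[17.0, 0.1, 12.8, -0.0, -0.108, -0.001]
[18.3, 0.1, 10.9, -0.0, -0.108, -0.001]
[19.3, 0.1, 8.8, -0.0, -0.108, -0.001]
[20.2, 0.1, 6.7, -0.0, -0.108, -0.001]
[20.8, 0.1, 4.5, -0.0, -0.108, -0.001]
[21.1, 0.1, 2.2, -0.0, -0.108, -0.001]
[21.3, 0.2, -0.1, -0.0, -0.108, -0.001]
```

Call:
{"name": "servo_tool", "arguments": {
  "commands": [
    [0.0155, 0, 0.0145, 0, -0.108, 0, -0.1],
    [0.017, 0, 0.013, 0, -0.108, 0, -0.1],
    [0.0183, 0, 0.011, 0, -0.108, 0, -0.1],
    [0.0193, 0, 0.009, 0, -0.108, 0, -0.1],
    [0.0202, 0, 0.0067, 0, -0.108, 0, -0.1],
    [0.0208, 0, 0.0045, 0, -0.108, 0, -0.1],
    [0.0211, 0, 0.002, 0, -0.108, 0, -0.1],
    [0.0213, 0, 0, 0, -0.108, 0, -0.1]
  ]
}}

```text
time_s: 22.75
ee_pos: [0.5756, 0.345, 0.145]
tcp_rot: [[-0.175, 0.962, 0.211], [0.615, 0.274, -0.74], [-0.769, 0.001, -0.639]]
wrist_force: [0.7, 0.5, 0.1]
finger_gap: 0.0507
finger_force: 0.0
```

```bash
python3 sarc.py arc 2 1 0; python3 sarc.py go 50 0 4;  python3 - <<'E'
from rk import *
from bench import manip
S=dict(np.load("pics/side0.npz"));T=manip.grab_frame("top")
w=soft(T,(170,155,205,195));print(w)
b=soft(S,(300,236,335,264));print(tri(T,w[0],S,b[0]))
E
```

```text
t 22.75 angle 3.7 r 0.1969 lat -0.002 phi 50.3 gap 0.0507 Frad 0.3 Ftan -0.1 Flat 0.9 q [ 41.  48.  58. -45.  98.  29.]
[-6.8, 0.0, -1.2, 0.0, 0.0, 0.0]
[-1.1, 0.5, 16.8, 0.0, 0.001, -0.0]
[-1.1, 0.5, 16.8, 0.0, 0.001, -0.0]
[-1.2, 0.5, 16.8, 0.0, 0.001, -0.0]
[-1.2, 0.5, 16.8, 0.0, 0.001, -0.0]
((np.float64(186.80178412132025), np.float64(175.9778768956289)), array([ 8. , 11.7]), array([0.18, 0.98]), np.float32(0.9766904), np.int64(78))
(array([0.58713177, 0.30643504, 0.11826754]), np.float64(0.0021217343209568185))
```

Call:
{"name": "servo_tool", "arguments": {
  "commands": [
    [-0.0011, 0.0005, 0.017, 0, 0, 0, -0.1],
    [-0.0011, 0.0005, 0.017, 0, 0, 0, -0.1],
    [-0.0012, 0.0005, 0.017, 0, 0, 0, -0.1],
    [-0.0012, 0.0005, 0.0165, 0, 0, 0, 0.1],
    [0, 0, 0, 0, 0, 0, 0.1]
  ]
}}

```text
time_s: 23.42
ee_pos: [0.5937, 0.2896, 0.1054]
tcp_rot: [[-0.174, 0.963, 0.207], [0.618, 0.271, -0.738], [-0.767, -0.001, -0.642]]
wrist_force: [-0.0, 0.3, 0.2]
finger_gap: 0.0414
finger_force: 0.0
```

```bash
python3 sarc.py arc 2 1 0; python3 sarc.py go 50 0 1
```

```text
t 23.43 angle 0.6 r 0.1269 lat 0.0002 phi 50.0 gap 0.0414 Frad 0.4 Ftan 0.0 Flat 0.1 q [ 37.  47.  65. -46.  91.  30.]
[-4.3, 0.0, -1.0, 0.0, 0.0, 0.0]
[2.2, -0.2, -2.8, -0.003, 0.001, -0.002]
```

Call:
{"name": "servo_tool", "arguments": {
  "commands": [
    [0.0022, 0, -0.0025, 0, 0, 0, 0.2],
    [0, 0, 0, 0, 0, 0, 1],
    [0, 0, 0, 0, 0, 0, 1],
    [0, 0, 0, 0, 0, 0, 1],
    [0, 0, 0, 0, 0, 0, 1]
  ]
}}

```text
time_s: 24.05
ee_pos: [0.5934, 0.2965, 0.1073]
tcp_rot: [[-0.174, 0.962, 0.213], [0.619, 0.275, -0.735], [-0.766, 0.004, -0.643]]
wrist_force: [-1.0, 5.8, 3.9]
finger_gap: 0.0004
finger_force: 3.6
```

```bash
python3 sarc.py arc 2.5 5 1.8
```

```text
t 24.05 angle 0.1 r 0.1338 lat 0.0018 phi 50.0 gap 0.0004 Frad 7.0 Ftan 1.1 Flat 0.6 q [ 38.  47.  64. -45.  92.  30.]
[-5.1, 0.0, -1.4, 0.0, 0.031, -0.0]
[-5.1, 0.0, -1.3, -0.0, 0.031, 0.0]
[-5.1, 0.0, -1.2, 0.0, 0.031, -0.0]
[-5.1, 0.0, -1.2, -0.0, 0.031, -0.0]
[-5.1, 0.0, -1.1, -0.0, 0.031, 0.0]
```

```bash
python3 - <<'E'
from rk import *
from bench import manip
S=manip.grab_frame("side");T=manip.grab_frame("top");np.savez("pics/s5.npz",**S);np.savez("pics/t5.npz",**T)
a=S["color"][190:290,260:360];b=T["color"][130:230,160:260]
cv2.imwrite("pics/g5.png",cv2.resize(np.hstack([a,b]),(800,400),interpolation=cv2.INTER_CUBIC))
print(soft(S,(280,210,345,280)),soft(T,(165,145,235,205)))
E
```

```text
((np.float64(304.59032716927453), np.float64(234.5533428165007)), array([9.3, 9.8]), array([-0.99, -0.11]), np.float32(nan), np.int64(0)) ((np.float64(187.59111017484727), np.float64(176.13440067410997)), array([ 8.8, 13.1]), array([0.22, 0.97]), np.float32(0.97687244), np.int64(67))
  return _methods._mean(a, axis=axis, dtype=dtype,
  ret = ret.dtype.type(ret / rcount)
```

View pics/g5.png

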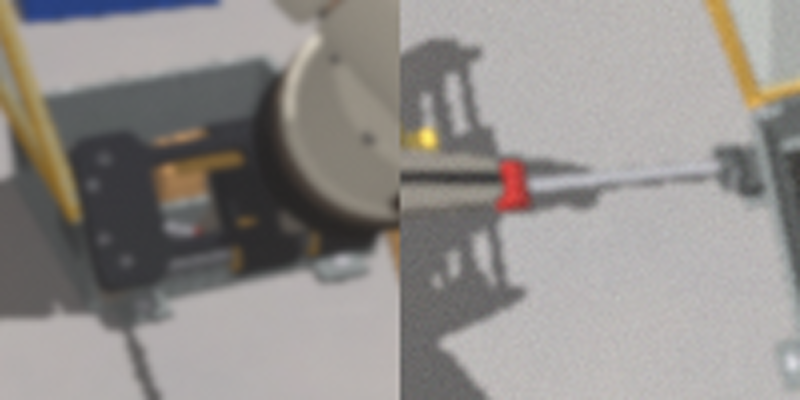

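The top crop (right half) shows the knob at (513,185) lying on top of the closed fingers, so it popped upward and now rests on them. Pushing with the closed fingers under the knob is more robust than pinching: the rod is held in its plane, and past upright it falls inward by itself. I'll sweep it up this way.

```bash
python3 sarc.py arc 3 8 2.2
```

```text
t 24.15 angle 0.1 r 0.1338 lat 0.0018 phi 50.0 gap 0.0005 Frad 6.8 Ftan 2.3 Flat 0.8 q [ 38.  47.  64. -45.  92.  30.]
[-6.1, 0.0, -1.6, -0.0, 0.038, 0.0]
[-6.1, 0.0, -1.5, 0.0, 0.038, 0.0]
[-6.1, 0.0, -1.4, -0.0, 0.038, -0.0]
[-6.2, 0.0, -1.4, 0.0, 0.038, 0.0]
[-6.2, 0.0, -1.3, -0.0, 0.038, -0.0]
[-6.2, 0.0, -1.2, -0.0, 0.038, -0.0]
[-6.2, 0.0, -1.1, -0.0, 0.038, -0.0]
[-6.2, 0.0, -1.0, 0.0, 0.038, 0.0]
```

Call:
{"name": "servo_tool", "arguments": {
  "commands": [
    [-0.0061, 0, -0.002, 0, 0.038, 0, 1],
    [-0.0061, 0, -0.0018, 0, 0.038, 0, 1],
    [-0.0061, 0, -0.0014, 0, 0.038, 0, 1],
    [-0.0062, 0, -0.0014, 0, 0.038, 0, 1],
    [-0.0062, 0, -0.0013, 0, 0.038, 0, 1]
  ]
}}

```text
time_s: 24.78
ee_pos: [0.5978, 0.28, 0.1344]
tcp_rot: [[-0.211, 0.962, 0.174], [0.748, 0.273, -0.604], [-0.629, 0.003, -0.777]]
wrist_force: [1.6, 3.7, 2.2]
finger_gap: 0.001
finger_force: 1.9
```

```bash
cat > rs.py <<'E'
from rk import *
from plan import *
S=manip.grab_frame("side");T=manip.grab_frame("top")
def area(f,b):
    m=red(f);x0,y0,x1,y1=b;z=np.zeros_like(m);z[y0:y1,x0:x1]=m[y0:y1,x0:x1];return cv2.countNonZero(z)
bs,bt=(240,140,345,275),(165,120,300,215)
print("areas",area(S,bs),area(T,bt))
K=np.array([.5886,.3068,.1175]);H=K-.118*NY-.055*UP
for n,f,b in(("side",S,bs),("top",T,bt)):
    if area(f,b)>12:
        c=blob(red(f),b);x,y,w,h=cv2.boundingRect(c);u=soft(f,(x-4,y-4,x+w+4,y+h+4))[0]
        C,d=ray(f,*u);s=((H-C)@NX)/(d@NX) if abs(d@NX)>.1 else None
        # ray vs the knob's circle in the stay plane: scan the angle
        t=np.radians(np.arange(15,125,.25));P=H+.1302*(np.cos(t)[:,None]*NY+np.sin(t)[:,None]*UP)
        e=np.linalg.norm(np.cross(P-C,d/np.linalg.norm(d)),axis=1);i=e.argmin();print(n,np.round(u,1),"elev",np.degrees(t[i]),"miss",e[i].round(4))
E
python3 sarc.py arc 3 8 2.2; python3 rs.py
```

```text
t 24.77 angle 15.4 r 0.1333 lat 0.0015 phi 39.0 gap 0.001 Frad 3.8 Ftan -0.3 Flat 2.6 q [ 33.  38.  70. -37.  87.  24.]
[-6.2, 0.0, -1.1, 0.0, 0.038, 0.0]
[-6.2, 0.0, -1.0, -0.0, 0.038, -0.0]
[-6.2, 0.0, -0.9, 0.0, 0.038, -0.0]
[-6.2, 0.0, -0.8, -0.0, 0.038, -0.0]
[-6.2, 0.0, -0.7, -0.0, 0.038, 0.0]
[-6.2, 0.0, -0.6, 0.0, 0.038, 0.0]
[-6.2, 0.0, -0.5, -0.0, 0.038, -0.0]
[-6.2, 0.0, -0.4, -0.0, 0.038, 0.0]
areas 35 40
side [309.9 234.4] elev 38.5 miss 0.0046
top [192.5 171.8] elev 39.25 miss 0.0052
```

The stay follows (elevation about 39°). Continue.

Call:
{"name": "servo_tool", "arguments": {
  "commands": [
    [-0.0062, 0, -0.0011, 0, 0.038, 0, 1],
    [-0.0062, 0, -0.001, 0, 0.038, 0, 1],
    [-0.0062, 0, -0.0009, 0, 0.038, 0, 1],
    [-0.0062, 0, -0.0008, 0, 0.038, 0, 1],
    [-0.0062, 0, -0.0007, 0, 0.038, 0, 1],
    [-0.0062, 0, -0.0006, 0, 0.038, 0, 1]
  ]
}}

```text
time_s: 25.62
ee_pos: [0.6048, 0.2524, 0.1583]
tcp_rot: [[-0.245, 0.962, 0.12], [0.865, 0.273, -0.421], [-0.437, 0.001, -0.899]]
wrist_force: [0.4, 0.0, 0.3]
finger_gap: 0.0002
finger_force: 0.0
```

```bash
python3 sarc.py arc 3 8 1.8; python3 rs.py
```

```text
t 25.62 angle 33.4 r 0.1323 lat 0.0007 phi 25.9 gap 0.0002 Frad 0.3 Ftan 0.2 Flat 0.4 q [ 25.  29.  75. -26.  82.  14.]
[-6.3, 0.0, -0.5, 0.0, 0.031, -0.0]
[-6.3, 0.0, -0.4, -0.0, 0.031, -0.0]
[-6.3, 0.0, -0.2, 0.0, 0.031, 0.0]
[-6.3, 0.0, -0.1, -0.0, 0.031, 0.0]
[-6.3, 0.0, 0.1, -0.0, 0.031, 0.0]
[-6.3, 0.0, 0.2, 0.0, 0.031, -0.0]
[-6.3, 0.0, 0.4, -0.0, 0.031, 0.0]
[-6.3, 0.0, 0.5, 0.0, 0.031, -0.0]
areas 113 48
side [315.7 250.1] elev 24.5 miss 0.0005
top [187.1 176.1] elev 22.0 miss 0.0013
```

```bash
python3 - <<'E'
from rk import *
T=dict(np.load("pics/t5.npz"))
def pr(f,X):
    c=np.array(f["R"])@X+np.array(f["t"]);return (f["fx"]*c[0]/c[2]+f["cx"],f["fy"]*c[1]/c[2]+f["cy"],c[2])
tcp=np.array([.5934,.2965,.1073]);z=np.array([.213,-.735,-.643]);x=np.array([-.174,.619,-.766])
for s in(0,.01,.0187,.03,.045,.06): print(s,np.round(pr(T,tcp-s*z),3),np.round(pr(T,tcp-s*z-.01*x),3))
r=T["range_z"][170:183,160:215];print((r[::2,::3]*1000).astype(int).tolist())
E
```

```text
0 [192.903 174.305   0.993] [194.712 172.793   0.986]
0.01 [188.812 174.34    0.986] [190.603 172.818   0.979]
0.0187 [185.208 174.371   0.98 ] [186.982 172.84    0.973]
0.03 [180.462 174.411   0.973] [182.215 172.869   0.966]
0.045 [174.049 174.466   0.963] [175.771 172.908   0.956]
0.06 [167.501 174.522   0.953] [169.192 172.948   0.946]
[[933, 939, 944, 947, 953, 959, 964, 967, 1104, 1110, 1108, 1111, 1104, 1106, 1109, 1110, 1105, 1108, 1107], [931, 939, 945, 944, 952, 958, 961, 964, 972, 977, 978, 1105, 1106, 1108, 1106, 1104, 1105, 1104, 1108], [935, 937, 941, 948, 951, 954, 960, 963, 968, 976, 980, 1104, 1106, 994, 996, 1001, 1002, 1004, 1009], [931, 936, 939, 945, 949, 955, 959, 963, 970, 975, 979, 986, 990, 993, 996, 1000, 1003, 1008, 1104], [927, 932, 939, 944, 944, 950, 957, 960, 963, 975, 978, 1104, 1101, 1106, 1100, 1100, 1101, 1103, 1106], [927, 930, 937, 936, 948, 949, 958, 958, 978, 971, 975, 1101, 1104, 1104, 1104, 1100, 1100, 1107, 1101], [924, 932, 0, 948, 953, 960, 966, 973, 1098, 979, 984, 1100, 1100, 1099, 1103, 1097, 1096, 1099, 1106]]
```

The measured knob point is consistent across the views (miss 0.5–1.3 mm). The fingers closed with only their tips on it, so I'll regrip 12 mm deeper.

Call:
{"name": "servo_tool", "arguments": {
  "commands": [
    [0, 0, -0.03, 0, 0, 0, 0.3],
    [0, 0, -0.03, 0, 0, 0, -0.1],
    [0, 0, 0, 0, 0, 0, -0.1]
  ]
}}

```text
time_s: 26.1
ee_pos: [0.5984, 0.2797, 0.2142]
tcp_rot: [[-0.244, 0.962, 0.125], [0.865, 0.274, -0.421], [-0.439, 0.005, -0.899]]
wrist_force: [0.4, -0.1, 0.4]
finger_gap: 0.028
finger_force: 0.0
```

```bash
python3 sarc.py go 45 .05 5; python3 -c "
from plan import *
"; sed -n 1,9p sarc.py | head -0
```

```text
[15.7, -0.5, 8.9, 0.001, -0.066, -0.001]
[16.2, -0.5, 7.9, 0.001, -0.066, -0.001]
[16.7, -0.4, 6.8, 0.001, -0.066, -0.001]
[17.1, -0.4, 5.7, 0.001, -0.066, -0.001]
[17.5, -0.4, 4.5, 0.001, -0.066, -0.001]
```

Call:
{"name": "servo_tool", "arguments": {
  "commands": [
    [0.0157, -0.0005, 0.009, 0, -0.066, 0, -0.1],
    [0.0162, -0.0005, 0.008, 0, -0.066, 0, -0.1],
    [0.0167, -0.0004, 0.007, 0, -0.066, 0, -0.1],
    [0.0171, -0.0004, 0.0057, 0, -0.066, 0, -0.1],
    [0.0175, -0.0004, 0.0045, 0, -0.066, 0, -0.1],
    [0, 0, 0, 0, 0, 0, -0.1]
  ]
}}

```text
time_s: 26.85
ee_pos: [0.5791, 0.3258, 0.1318]
tcp_rot: [[-0.199, 0.961, 0.189], [0.677, 0.275, -0.683], [-0.708, -0.008, -0.706]]
wrist_force: [0.4, 1.0, -0.2]
finger_gap: 0.0506
finger_force: 0.0
```

```bash
python3 sarc.py arc 2 1 0; python3 sarc.py go 45 -.012 4
```

```text
t 26.85 angle 3.5 r 0.173 lat -0.0038 phi 45.1 gap 0.0506 Frad 0.7 Ftan -0.6 Flat 0.7 q [ 38.  44.  63. -41.  93.  28.]
[-5.8, -0.0, -1.6, 0.0, 0.0, 0.0]
[-1.2, 1.0, 13.9, -0.001, 0.0, 0.001]
[-1.2, 1.0, 13.9, -0.001, 0.0, 0.001]
[-1.2, 1.0, 13.9, -0.001, 0.0, 0.001]
[-1.2, 1.0, 13.9, -0.001, 0.0, 0.001]
```

Call:
{"name": "servo_tool", "arguments": {
  "commands": [
    [-0.0012, 0.001, 0.014, 0, 0, 0, -0.1],
    [-0.0012, 0.001, 0.014, 0, 0, 0, -0.1],
    [-0.0012, 0.001, 0.014, 0, 0, 0, -0.1],
    [-0.0012, 0.001, 0.0135, 0, 0, 0, -0.1],
    [0, 0, 0, 0, 0, 0, 0.2]
  ]
}}

```text
time_s: 27.48
ee_pos: [0.5969, 0.2848, 0.1002]
tcp_rot: [[-0.193, 0.962, 0.191], [0.68, 0.271, -0.681], [-0.707, -0.001, -0.707]]
wrist_force: [-0.1, -0.7, 0.2]
finger_gap: 0.0427
finger_force: 0.0
```

```bash
python3 sarc.py arc 2 1 0; python3 sarc.py go 45 -.012 1
```

```text
t 27.48 angle 0.3 r 0.1192 lat 0.002 phi 45.0 gap 0.0427 Frad -0.5 Ftan 0.4 Flat -0.3 q [ 35.  44.  67. -42.  88.  28.]
[-3.9, 0.0, -1.3, 0.0, 0.0, 0.0]
[4.3, -2.0, 1.9, -0.003, 0.0, -0.001]
```

Call:
{"name": "servo_tool", "arguments": {
  "commands": [
    [0.003, -0.001, 0.001, 0, 0, 0, 0.3],
    [0, 0, 0, 0, 0, 0, 1],
    [0, 0, 0, 0, 0, 0, 1],
    [0, 0, 0, 0, 0, 0, 1],
    [0, 0, 0, 0, 0, 0, 1]
  ]
}}

```text
time_s: 28.1
ee_pos: [0.5941, 0.2876, 0.0981]
tcp_rot: [[-0.194, 0.962, 0.191], [0.68, 0.272, -0.681], [-0.707, -0.002, -0.707]]
wrist_force: [-4.5, -0.3, 0.9]
finger_gap: 0.0257
finger_force: 30.0
```

```bash
python3 sarc.py arc 2.5 5 1.6
```

```text
t 28.1 angle -1.3 r 0.1215 lat 0.0001 phi 45.0 gap 0.0257 Frad 1.2 Ftan 0.4 Flat -4.5 q [ 35.  44.  67. -42.  88.  29.]
[-4.5, -0.0, -1.8, -0.0, 0.028, 0.0]
[-4.5, -0.0, -1.7, -0.0, 0.028, -0.0]
[-4.5, -0.0, -1.7, 0.0, 0.028, 0.0]
[-4.5, -0.0, -1.6, 0.0, 0.028, 0.0]
[-4.6, -0.0, -1.5, 0.0, 0.028, 0.0]
```

```bash
sed -i '/else:/,$s/\.0187/.0279/g' sarc.py; python3 sarc.py arc 3 6 1.8
```

```text
t 28.1 angle 0.2 r 0.1301 lat 0.0001 phi 45.0 gap 0.0257 Frad 1.2 Ftan 0.4 Flat -4.5 q [ 35.  44.  67. -42.  88.  29.]
[-5.6, -0.0, -2.2, -0.0, 0.031, -0.0]
[-5.6, -0.0, -2.0, 0.0, 0.031, 0.0]
[-5.7, -0.0, -1.9, -0.0, 0.031, 0.0]
[-5.7, -0.0, -1.7, -0.0, 0.031, -0.0]
[-5.7, -0.0, -1.6, 0.0, 0.031, 0.0]
[-5.8, -0.0, -1.5, -0.0, 0.031, 0.0]
```

Call:
{"name": "servo_tool", "arguments": {
  "commands": [
    [-0.0056, -0.0005, -0.0022, 0, 0.031, 0, 1],
    [-0.0056, 0, -0.002, 0, 0.031, 0, 1],
    [-0.0057, 0, -0.0019, 0, 0.031, 0, 1],
    [-0.0057, 0, -0.0017, 0, 0.031, 0, 1],
    [-0.0057, 0, -0.0016, 0, 0.031, 0, 1],
    [-0.0058, 0, -0.0015, 0, 0.031, 0, 1]
  ]
}}

```text
time_s: 28.85
ee_pos: [0.5997, 0.2686, 0.1288]
tcp_rot: [[-0.225, 0.962, 0.152], [0.796, 0.272, -0.541], [-0.562, -0.001, -0.827]]
wrist_force: [-5.5, -0.6, -3.4]
finger_gap: 0.0256
finger_force: 30.0
```

```bash
python3 sarc.py arc 3 8 1.8
```

```text
t 28.85 angle 18.6 r 0.1296 lat 0.0003 phi 34.2 gap 0.0256 Frad -1.7 Ftan -3.2 Flat -5.4 q [ 30.  35.  72. -33.  84.  21.]
[-5.8, 0.0, -1.3, 0.0, 0.031, 0.0]
[-5.8, 0.0, -1.1, -0.0, 0.031, 0.0]
[-5.8, 0.0, -1.0, 0.0, 0.031, -0.0]
[-5.9, 0.0, -0.9, -0.0, 0.031, 0.0]
[-5.9, 0.0, -0.7, 0.0, 0.031, 0.0]
[-5.9, 0.0, -0.6, -0.0, 0.031, -0.0]
[-5.9, 0.0, -0.4, 0.0, 0.031, 0.0]
[-5.9, 0.0, -0.3, -0.0, 0.031, -0.0]
```

Solid grip, low forces.

Call:
{"name": "servo_tool", "arguments": {
  "commands": [
    [-0.0058, -0.0004, -0.0013, 0, 0.031, 0, 1],
    [-0.0058, 0, -0.0011, 0, 0.031, 0, 1],
    [-0.0058, 0, -0.001, 0, 0.031, 0, 1],
    [-0.0059, 0, -0.0009, 0, 0.031, 0, 1],
    [-0.0059, 0, -0.0007, 0, 0.031, 0, 1],
    [-0.0059, 0, -0.0006, 0, 0.031, 0, 1],
    [-0.0059, 0, -0.0004, 0, 0.031, 0, 1],
    [-0.0059, 0, -0.0003, 0, 0.031, 0, 1]
  ]
}}

```text
time_s: 29.85
ee_pos: [0.6104, 0.2319, 0.1561]
tcp_rot: [[-0.256, 0.962, 0.094], [0.904, 0.273, -0.329], [-0.342, 0.001, -0.94]]
wrist_force: [-2.3, -1.4, -5.6]
finger_gap: 0.0255
finger_force: 30.0
```

```bash
python3 sarc.py arc 3 8 1.8
```

```text
t 29.85 angle 42.5 r 0.1297 lat 0.0005 phi 20.0 gap 0.0255 Frad -5.4 Ftan -1.5 Flat -2.6 q [ 21.  26.  77. -20.  79.   9.]
[-5.9, 0.0, -0.1, 0.0, 0.031, -0.0]
[-5.9, 0.0, 0.0, -0.0, 0.031, 0.0]
[-5.9, 0.0, 0.2, 0.0, 0.031, -0.0]
[-5.9, 0.0, 0.3, -0.0, 0.031, 0.0]
[-5.9, 0.0, 0.4, 0.0, 0.031, -0.0]
[-5.9, 0.0, 0.6, 0.0, 0.031, 0.0]
[-5.9, 0.0, 0.7, -0.0, 0.031, -0.0]
[-5.9, 0.0, 0.9, 0.0, 0.031, 0.0]
```

Call:
{"name": "servo_tool", "arguments": {
  "commands": [
    [-0.0059, 0, 0.0002, 0, 0.031, 0, 1],
    [-0.0059, 0, 0.0002, 0, 0.031, 0, 1],
    [-0.0059, 0, 0.0002, 0, 0.031, 0, 1],
    [-0.0059, 0, 0.0003, 0, 0.031, 0, 1],
    [-0.0059, 0, 0.0004, 0, 0.031, 0, 1],
    [-0.0059, 0, 0.0006, 0, 0.031, 0, 1],
    [-0.0059, 0, 0.0007, 0, 0.031, 0, 1],
    [-0.0059, 0, 0.0009, 0, 0.031, 0, 1]
  ]
}}

```text
time_s: 30.85
ee_pos: [0.6236, 0.1873, 0.1648]
tcp_rot: [[-0.271, 0.962, 0.03], [0.957, 0.273, -0.097], [-0.101, 0.002, -0.995]]
wrist_force: [-3.2, -0.1, 1.8]
finger_gap: 0.0255
finger_force: 30.0
```

```bash
python3 sarc.py arc 3 5 1.2
```

```text
t 30.85 angle 66.6 r 0.1301 lat 0.0009 phi 5.8 gap 0.0255 Frad 1.8 Ftan -0.8 Flat -3.1 q [ 9. 21. 80. -6. 78. -5.]
[-6.1, 0.0, 1.1, 0.0, 0.021, 0.0]
[-6.1, 0.0, 1.3, 0.0, 0.021, -0.0]
[-6.1, 0.0, 1.5, -0.0, 0.021, 0.0]
[-6.0, 0.0, 1.7, -0.0, 0.021, -0.0]
[-6.0, 0.0, 1.9, 0.0, 0.021, -0.0]
```

Call:
{"name": "servo_tool", "arguments": {
  "commands": [
    [-0.0061, 0, 0.0011, 0, 0.021, 0, 1],
    [-0.0061, 0, 0.0013, 0, 0.021, 0, 1],
    [-0.0061, 0, 0.0015, 0, 0.021, 0, 1],
    [-0.006, 0, 0.0017, 0, 0.021, 0, 1],
    [-0.006, 0, 0.0019, 0, 0.021, 0, 1],
    [0, 0, 0, 0, 0, 0, 1]
  ]
}}

```text
time_s: 31.6
ee_pos: [0.6326, 0.1567, 0.1594]
tcp_rot: [[-0.272, 0.962, 0.003], [0.962, 0.272, 0.002], [0.001, 0.003, -1.0]]
wrist_force: [-3.1, -1.6, 5.0]
finger_gap: 0.0256
finger_force: 30.0
```

```bash
python3 sarc.py arc 3 1 0
```

```text
t 31.6 angle 82.1 r 0.1306 lat 0.0011 phi -0.0 gap 0.0256 Frad 4.9 Ftan -0.8 Flat -3.4 q [  3.  21.  80.   0.  78. -13.]
[-6.5, 0.0, 2.2, 0.0, 0.0, 0.0]
```

Release with a limited opening, lift straight up, then look.

Call:
{"name": "servo_tool", "arguments": {
  "commands": [
    [0, 0, 0, 0, 0, 0, 0.25],
    [0, 0, 0, 0, 0, 0, 0.15],
    [0, 0, 0, 0, 0, 0, 0.15],
    [0, 0, -0.02, 0, 0, 0, 0.15],
    [0, 0, -0.03, 0, 0, 0, 0.15],
    [0, 0, -0.04, 0, 0, 0, 0.15],
    [0.02, -0.01, -0.04, 0, 0, 0, 0.15],
    [0.03, -0.02, -0.02, 0, 0, 0, 0.15]
  ]
}}

```text
time_s: 32.6
ee_pos: [0.5899, 0.198, 0.3131]
tcp_rot: [[-0.272, 0.962, 0.006], [0.962, 0.271, 0.003], [0.001, 0.007, -1.0]]
wrist_force: [-0.8, 0.1, -0.1]
finger_gap: 0.0392
finger_force: 0.0
```

```bash
python3 st.py; python3 rs.py; python3 - <<'E'
from rk import *
from bench import manip
S=manip.grab_frame("side");T=manip.grab_frame("top");np.savez("pics/s6.npz",**S);np.savez("pics/t6.npz",**T)
a=S["color"][110:270,220:380];b=T["color"][100:260,200:360]
cv2.imwrite("pics/g6.png",cv2.resize(np.hstack([a,b]),(800,400),interpolation=cv2.INTER_CUBIC))
E
```

```text
32.6 [0.5899 0.198  0.3131] yaw_y 15.75 z [ 0.006  0.003 -1.   ] gap 0.0392 F [-0.8  0.1 -0.1] 0.0 q [ 7. 13. 73.  0. 93. -8.]
areas 82 68
side [288.5 187.6] elev 110.25 miss 0.002
top [252.2 150.7] elev 110.0 miss 0.0025
```

View pics/g6.png

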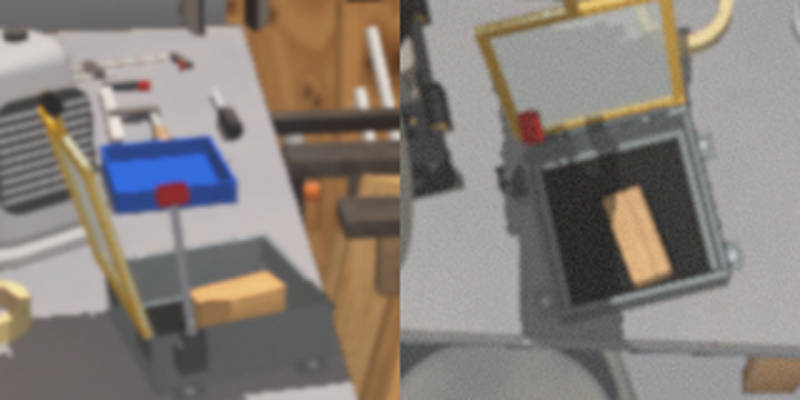

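The stay stands at its stop (elevation 110° in both views; knob at (172,195) in the side crop) in front of the raised guard. The block is fully visible (top crop around (638,235)). Now measure it.

```bash
python3 - <<'E'
from rk import *
from plan import *
T=dict(np.load("pics/t6.npz"))
x0,y0,x1,y1=265,165,320,225
m=mask(T,(5,70,110),(25,255,255));m2=np.zeros_like(m);m2[y0:y1,x0:x1]=m[y0:y1,x0:x1]
ys,xs=np.nonzero(m2);z=T["range_z"][ys,xs]
W=[]
for u,v,d in zip(xs,ys,z):
    C,r=ray(T,u,v);W.append(C+r*d)
W=np.array(W);print(len(W),np.percentile(W[:,2],[5,25,50,75,95]).round(4))
top=m2.copy();top[ys[W[:,2]<.034],xs[W[:,2]<.034]]=0
c=max(cv2.findContours(top,0,cv2.CHAIN_APPROX_NONE)[0],key=cv2.contourArea)
P=np.array([onz(T,*p,.044) for p in c[:,0,:]]);r=cv2.minAreaRect((P[:,:2]*1000).astype(np.float32));print(r)
B=cv2.boxPoints(r)/1000;print(B.round(4))
ctr=np.array([*r[0],0])/1000
d=ctr-KN;print("nest coords from guard knob x",d@NX,"y",d@NY, "stay plane x",.172)
Tt=dict(np.load("pics/top0.npz"))
b=blob(mask(Tt,(100,120,50),(130,255,255)),(400,135,500,220));ap=cv2.approxPolyDP(cv2.convexHull(b),4,True)[:,0]
Q=np.array([onz(Tt,*p,.03) for p in ap]);print("tray",Q.round(3).tolist(),Q.mean(0))
E
```

```text
635 [0.0062 0.0406 0.0422 0.0435 0.0455]
((570.4300537109375, 63.749732971191406), (90.89111328125, 37.817508697509766), 23.669872283935547)
[[0.5212 0.0628]
 [0.5364 0.0282]
 [0.6196 0.0647]
 [0.6045 0.0993]]
nest coords from guard knob x 0.08782168048593712 y -0.007184703340060493 stay plane x 0.172
tray [[0.716, -0.389, 0.03], [0.572, -0.41, 0.03], [0.546, -0.246, 0.03], [0.691, -0.227, 0.03]] [ 0.63098184 -0.31801792  0.03      ]
```

```bash
python3 - <<'E'
from plan import *
t=np.radians(-66.3);y=np.array([np.cos(t),np.sin(t),0]);Q=np.c_[np.cross(y,-UP),y,-UP]
line(np.array([.5704,.0637,.22]),Q,9)
E
```

```text
[-13.8, -6.1, 10.0, 0.0, -0.0, 0.159]
[-14.6, -3.9, 10.0, 0.0, -0.0, 0.159]
[-15.0, -1.5, 10.0, 0.0, -0.0, 0.159]
[-15.1, 0.9, 10.0, 0.0, -0.0, 0.159]
[-14.7, 3.3, 10.0, 0.0, -0.0, 0.159]
[-14.0, 5.6, 10.0, 0.0, -0.0, 0.159]
[-12.9, 7.7, 10.0, 0.0, -0.0, 0.159]
[-11.5, 9.7, 10.0, 0.0, -0.0, 0.159]
[-9.9, 11.4, 10.0, 0.0, -0.0, 0.159]
```

Call:
{"name": "servo_tool", "arguments": {
  "commands": [
    [-0.0138, -0.0061, 0, 0, 0, 0.159, 0],
    [-0.0146, -0.0039, 0, 0, 0, 0.159, -0.3],
    [-0.015, -0.0015, 0, 0, 0, 0.159, -0.3],
    [-0.0151, 0.0009, 0, 0, 0, 0.159, -0.3],
    [-0.0147, 0.0033, 0.01, 0, 0, 0.159, -0.3],
    [-0.014, 0.0056, 0.02, 0, 0, 0.159, -0.3],
    [-0.0129, 0.0077, 0.02, 0, 0, 0.159, -0.3],
    [-0.0115, 0.0097, 0.02, 0, 0, 0.159, -0.3]
  ]
}}

```text
time_s: 33.8
ee_pos: [0.5718, 0.077, 0.2363]
tcp_rot: [[0.843, 0.538, -0.002], [0.538, -0.843, 0.002], [-0.001, -0.002, -1.0]]
wrist_force: [0.9, 0.0, -0.4]
finger_gap: 0.0595
finger_force: 0.0
```

Call:
{"name": "servo_tool", "arguments": {
  "commands": [
    [-0.0099, 0.0114, 0.02, 0, 0, 0.159, -0.3],
    [0, 0, 0, 0, 0, 0, -0.3]
  ]
}}

```text
time_s: 34.05
ee_pos: [0.5685, 0.0623, 0.2153]
tcp_rot: [[0.915, 0.403, -0.005], [0.403, -0.915, 0.002], [-0.004, -0.004, -1.0]]
wrist_force: [-0.2, 0.1, 0.9]
finger_gap: 0.0599
finger_force: 0.0
```

```bash
python3 st.py .5704 .0637 .011
```

```text
34.05 [0.5685 0.0623 0.2153] yaw_y -66.21 z [-0.005  0.002 -1.   ] gap 0.0599 F [-0.2  0.1  0.9] 0.0 q [-6.  8. 90.  0. 82. 60.]
tool shift [0.0031 0.0004 0.2043]
```

Call:
{"name": "servo_tool", "arguments": {
  "commands": [
    [0.0005, 0, 0.03, 0, 0, 0, -0.3],
    [0.0005, 0, 0.03, 0, 0, 0, -0.3],
    [0.0005, 0, 0.03, 0, 0, 0, -0.3],
    [0.0005, 0, 0.03, 0, 0, 0, -0.3],
    [0.0005, 0, 0.03, 0, 0, 0, -0.3],
    [0.0005, 0, 0.025, 0, 0, 0, -0.3],
    [0, 0, 0.015, 0, 0, 0, -0.3],
    [0, 0, 0, 0, 0, 0, -0.3]
  ]
}}

```text
time_s: 35.05
ee_pos: [0.5723, 0.0654, 0.0276]
tcp_rot: [[0.914, 0.405, -0.001], [0.405, -0.914, 0.002], [-0.0, -0.003, -1.0]]
wrist_force: [0.2, 0.2, 0.1]
finger_gap: 0.0596
finger_force: 0.0
```

```bash
python3 st.py .5704 .0637 .011
```

```text
35.05 [0.5723 0.0654 0.0276] yaw_y -66.09 z [-0.001  0.002 -1.   ] gap 0.0596 F [0.2 0.2 0.1] 0.0 q [-6. 20. 99.  0. 62. 60.]
tool shift [-0.0024  0.0008  0.0166]
```

Call:
{"name": "servo_tool", "arguments": {
  "commands": [
    [-0.002, 0, 0.009, 0, 0, 0, -0.3],
    [0, 0, 0.007, 0, 0, 0, -0.3],
    [0, 0, 0, 0, 0, 0, 0.3],
    [0, 0, 0, 0, 0, 0, 1],
    [0, 0, 0, 0, 0, 0, 1],
    [0, 0, 0, 0, 0, 0, 1]
  ]
}}

```text
time_s: 35.8
ee_pos: [0.5712, 0.0644, 0.0126]
tcp_rot: [[0.915, 0.404, 0.001], [0.404, -0.915, 0.002], [0.002, -0.001, -1.0]]
wrist_force: [-0.3, 0.3, 1.7]
finger_gap: 0.0376
finger_force: 30.0
```

```bash
python3 st.py
```

```text
35.8 [0.5712 0.0644 0.0126] yaw_y -66.16 z [ 0.001  0.002 -1.   ] gap 0.0376 F [-0.3  0.3  1.7] 30.0 q [-6. 21. 99.  0. 60. 60.]
```

Call:
{"name": "servo_tool", "arguments": {
  "commands": [
    [0, 0, -0.015, 0, 0, 0, 1],
    [0, 0, -0.03, 0, 0, 0, 1],
    [0, 0, -0.035, 0, 0, 0, 1],
    [0, 0, -0.035, 0, 0, 0, 1],
    [0, 0, -0.035, 0, 0, 0, 1],
    [-0.008, 0.018, 0, 0, 0, 0, 1],
    [-0.0163, 0.037, 0, 0, 0, 0, 1],
    [-0.0163, 0.037, 0, 0, 0, 0, 1]
  ]
}}

```text
time_s: 36.8
ee_pos: [0.5697, -0.0381, 0.1607]
tcp_rot: [[0.915, 0.404, -0.002], [0.404, -0.915, 0.002], [-0.001, -0.003, -1.0]]
wrist_force: [-0.0, 0.4, -1.5]
finger_gap: 0.0375
finger_force: 30.0
```

Call:
{"name": "servo_tool", "arguments": {
  "commands": [
    [-0.0163, 0.037, 0, 0, 0, 0, 1],
    [-0.0163, 0.037, 0, 0, 0, 0, 1],
    [-0.0163, 0.037, 0, 0, 0, 0, 1],
    [-0.0163, 0.037, 0, 0, 0, 0, 1],
    [-0.0163, 0.037, 0, 0, 0, 0, 1],
    [-0.0163, 0.037, 0, 0, 0, 0, 1],
    [-0.008, 0.018, 0, 0, 0, 0.13, 1],
    [0, 0, 0, 0, 0, 0.135, 1]
  ]
}}

```text
time_s: 37.8
ee_pos: [0.5693, -0.301, 0.1595]
tcp_rot: [[0.99, 0.143, -0.002], [0.143, -0.99, 0.003], [-0.002, -0.003, -1.0]]
wrist_force: [-0.0, -0.1, -0.5]
finger_gap: 0.0379
finger_force: 30.0
```

```bash
python3 st.py .628 -.3185 .02; python3 rs.py
```

```text
37.8 [ 0.5693 -0.301   0.1595] yaw_y -81.77 z [-0.002  0.003 -1.   ] gap 0.0379 F [-0.  -0.1 -0.5] 30.0 q [-39.  21.  81.   0.  78.  43.]
tool shift [0.0558 0.0262 0.1394]
areas 104 83
side [288.6 186.7] elev 110.0 miss 0.0001
top [251.1 150.1] elev 109.0 miss 0.001
```

Call:
{"name": "servo_tool", "arguments": {
  "commands": [
    [0.019, 0.009, 0, 0, 0, 0, 1],
    [0.019, 0.009, 0.02, 0, 0, 0, 1],
    [0.018, 0.008, 0.03, 0, 0, 0, 1],
    [0, 0, 0.03, 0, 0, 0, 1],
    [0, 0, 0.03, 0, 0, 0, 1],
    [0, 0, 0.015, 0, 0, 0, 1],
    [0, 0, 0, 0, 0, 0, 1]
  ]
}}

```text
time_s: 38.78
ee_pos: [0.6292, -0.3151, 0.0349]
tcp_rot: [[0.988, 0.152, -0.002], [0.152, -0.988, 0.004], [-0.002, -0.004, -1.0]]
wrist_force: [-0.5, 0.2, -0.4]
finger_gap: 0.0374
finger_force: 30.0
```

```bash
python3 st.py .628 -.3185 .0125
```

```text
38.77 [ 0.6292 -0.3151  0.0349] yaw_y -81.28 z [-0.002  0.004 -1.   ] gap 0.0374 F [-0.5  0.2 -0.4] 30.0 q [-36.  36.  75.   0.  69.  45.]
tool shift [-0.0017  0.0033  0.0224]
```

Call:
{"name": "servo_tool", "arguments": {
  "commands": [
    [0, 0.003, 0.012, 0, 0, 0, 1],
    [0, 0, 0.007, 0, 0, 0, 1],
    [0, 0, 0.003, 0, 0, 0, 1],
    [0, 0, 0, 0, 0, 0, 1]
  ]
}}

```text
time_s: 39.28
ee_pos: [0.6308, -0.3185, 0.0143]
tcp_rot: [[0.989, 0.151, 0.0], [0.151, -0.989, 0.002], [0.0, -0.002, -1.0]]
wrist_force: [0.8, -0.8, -0.4]
finger_gap: 0.0374
finger_force: 30.0
```

```bash
python3 st.py .628 -.3185 .0116
```

```text
39.27 [ 0.6308 -0.3185  0.0143] yaw_y -81.34 z [ 0.     0.002 -1.   ] gap 0.0374 F [ 0.8 -0.8 -0.4] 30.0 q [-37.  38.  75.   0.  67.  45.]
tool shift [-0.0028 -0.0004  0.0027]
```

Lower 2 mm more, release to a 60 mm gap, and lift clear.

Call:
{"name": "servo_tool", "arguments": {
  "commands": [
    [0, 0, 0.002, 0, 0, 0, 1],
    [0, 0, 0, 0, 0, 0, 0],
    [0, 0, 0, 0, 0, 0, -0.3],
    [0, 0, 0, 0, 0, 0, -0.3],
    [0, 0, -0.02, 0, 0, 0, -0.3],
    [0, 0, -0.04, 0, 0, 0, -0.3],
    [0, 0, -0.04, 0, 0, 0, -0.3],
    [-0.03, 0, -0.04, 0, 0, 0, -0.3]
  ]
}}

```text
time_s: 40.28
ee_pos: [0.6023, -0.3234, 0.1557]
tcp_rot: [[0.988, 0.152, 0.003], [0.152, -0.988, 0.0], [0.003, 0.0, -1.0]]
wrist_force: [0.1, -0.3, -1.4]
finger_gap: 0.0597
finger_force: 0.0
```

Call:
{"name": "servo_tool", "arguments": {
  "commands": [
    [-0.04, 0, -0.03, 0, 0, 0, -0.3],
    [-0.05, 0, -0.01, 0, 0, 0, -0.3],
    [-0.05, 0, 0, 0, 0, 0, -0.3],
    [-0.05, 0, 0, 0, 0, 0, -0.3],
    [0, 0, 0, 0, 0, 0, -0.3]
  ]
}}

```text
time_s: 40.9
ee_pos: [0.4112, -0.3528, 0.1939]
tcp_rot: [[0.989, 0.147, 0.001], [0.147, -0.989, 0.0], [0.001, -0.0, -1.0]]
wrist_force: [0.7, -0.6, 0.3]
finger_gap: 0.0595
finger_force: 0.0
```

```bash
python3 st.py; python3 rs.py; python3 - <<'E'
from rk import *
from bench import manip
for n,bx in(("top",(405,140,500,215)),("side",(255,160,320,200))):
    T=manip.grab_frame(n);m=mask(T,(5,60,90),(28,255,255));x0,y0,x1,y1=bx;k=np.zeros_like(m);k[y0:y1,x0:x1]=m[y0:y1,x0:x1]
    c=max(cv2.findContours(k,0,cv2.CHAIN_APPROX_NONE)[0],key=cv2.contourArea)
    ys,xs=np.nonzero(k);z=T["range_z"][ys,xs];W=np.array([ray(T,u,v)[0]+ray(T,u,v)[1]*d for u,v,d in zip(xs,ys,z)])
    print(n,cv2.contourArea(c),np.percentile(W[:,2],[5,50,95]).round(4))
    if n=="top":
        P=np.array([onz(T,*p,.043)[:2]*1000 for p in c[:,0]]).astype(np.float32);print(cv2.minAreaRect(P))
        y=mask(T,(18,120,120),(32,255,255));g=blob(y,(225,80,345,170));print("guard yellow",cv2.boundingRect(g))
T=dict(np.load("pics/t6.npz"));print(cv2.boundingRect(blob(mask(T,(18,120,120),(32,255,255)),(225,80,345,170))))
E
```

```text
40.9 [ 0.4112 -0.3528  0.1939] yaw_y -81.54 z [ 0.001  0.    -1.   ] gap 0.0595 F [ 0.7 -0.6  0.3] 0.0 q [-53.   4.  97.   0.  79.  28.]
areas 108 82
side [288.4 185.4] elev 110.75 miss 0.0026
top [251.1 150.1] elev 109.0 miss 0.001
top 583.5 [0.0172 0.0405 0.044 ]
((627.5662231445312, -312.95977783203125), (91.65924835205078, 44.198150634765625), 8.68239974975586)
guard yellow (231, 96, 83, 60)
side 355.5 [0.0119 0.0384 0.211 ]
(231, 93, 83, 55)
```

```bash
python3 - <<'E'
from rk import *
from plan import *
H=KN+.202*NX-.0045*UP
for T in(dict(np.load("pics/t6.npz")),manip.grab_frame("top")):
    y=mask(T,(18,120,120),(32,255,255));k=np.zeros_like(y);k[85:165,225:325]=y[85:165,225:325]
    ys,xs=np.nonzero(k);z=T["range_z"][ys,xs];W=np.array([ray(T,u,v)[0]+ray(T,u,v)[1]*d for u,v,d in zip(xs,ys,z)])
    d=W-H;a=np.degrees(np.arctan2(d[:,2],-d@NX));h=d[:,2]>.06
    print(len(W),h.sum(),"guard angle",np.median(a[h]).round(1),"max z",np.percentile(W[:,2],98).round(3))
E
```

```text
555 424 guard angle 104.7 max z 0.24
661 505 guard angle 104.6 max z 0.244
```

The guard is still at 105°, the stay is at its stop, and the block lies flat in the tray. Handing in.

```bash
python3 -c "
from bench import manip
print(manip.finish_job())"
```

```text
the job is handed in; nothing more can be done
None
```

The job is handed in at about 41 s: the guard leans back at about 105°, the stay is across its front at its stop, and the timber block lies flat in the blue tray. The guard slipped from the grip once and the stay three times, each falling back before I regripped it and got it up.

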